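# Clamp the glued rattle in its V-cradle

## Robot

A 6-joint arm with a two-finger parallel gripper is mounted at the origin on the work surface. World frame = base frame: x ahead of the robot, y to its left, z up, the work surface at z = 0. Lengths are in m, angles in rad, forces in N, time in s.
With the tool pointing down it reaches from about 0.375 to 0.975 m from the base axis. Payload 3.8 kg.
Tool frame: the origin (TCP) lies at the very end of the fingers, on their centre line; the grasp point (between the pads) lies 19 mm behind it (bot.grip_point_offset is the distance from the TCP to the grasp point, in m); z points along the fingers, x is the direction in which the jaws open and shut, and the axes are right-handed (so a half turn about z gives the same grasp; the last joint's range is limited). The gripper opens to 85 mm and grips with 20 to 120 N. Pads are 22 mm wide; open, the fingers measure 114 mm over their backs; the gripper's body (76 mm by 85 mm) begins 54 mm behind the grasp point. The pads swing forward as they close: fully open they stand 13 mm farther back than shut.
Start: joints at [1.234, 0.264, 1.604, -0, 1.274, -0.037], TCP at [0.199, 0.645, 0.231] pointing down, gripper open.
Joint ranges: [-2.63, 2.63], [-0.94, 2.18], [0.31, 2.57], [-1.31, 4.45], [0, 2.66], [-2.55, 2.55]. Speed limits (rad/s): [2.57, 2.57, 3.14, 3.14, 3.14, 3.14].

## Interface

Orientations are given as a rotation vector (axis times angle).
In Python, from workcell import bot, read_camera gives the robot as it stands.
- The arm moves only by the tool arm_command, never from a script. Its argument "rows" is a list of rows, each an object with "delta_rot": the turn, a rotation vector about the tool's x, y, z in rad, a list of three; "xyz": the shift along the tool's x, y, z in m, a list of three; "gripper": the finger opening in m, from 0 to 0.0854. A call has 1 to 12 rows; each row shifts and turns the commanded pose from where the row before left it, along the tool's axes as they then stand; what a row does not reach is not made up. A row lasts 1/10 s, in which the tool goes at most 50 mm and 8.59 degrees, less where a joint would pass 70% of its speed; a pose out of reach is approached as far as the arm can. A call is refused whole if a number of a shift passes 0.05 or a number of a turn 0.15, either way. A call with a gripper value outside its range is refused whole. The fingers move at their own pace and stop on an object; "force" is the grip in N (left out, the last holds). Time passes only in rows, so rows that do not move let the fingers close. It gives the time, the measured TCP pose, the force and the opening at its end, in the units of the state.
- bot.read_state(): the state, without advancing time (a new reading comes with each control period).
- read_camera(name): name is "side" or "top"; returns a dict with "pixels" (420x560x3 uint8, red, green, blue), "range_z" (420x560 float32, m along the optical axis (not along the pixel's ray), 0 where there is no reading), "intrinsics" (3x3 intrinsics, pixels), "camera_from_world" (4x4, takes a point from world to camera coordinates). Camera axes: x right, y up, looking along -z (the intrinsics and any distortion apply to the point x, -y, -z); pixel columns grow to the right and rows downward; lengths in m; the calibration is good to about 2 mm. A picture is of the moment at which its call begins.
- bot.finish_job(): hands the job in, once; it reports no verdict.
The state is a dict: "time": time; "q": joint angles; "joint_vel": joint speeds; "joint_torque": joint torques, N m; "tool_pos": TCP position; "tcp_rot": TCP orientation; "wrist_force": force on the tool from outside, world axes, zero at the start; "torque": the same for the moment, N m; "width": opening from 0.0 (shut) to 1.0 (fully open).
Only numpy, scipy, OpenCV 4.12 (cv2) and the standard library are available. Lean on these libraries where they do the work, as an engineer would, in place of code of your own. Each camera call takes 0.05 s, during which the arm holds its last target.

## Task

The red rattle has just been glued and must be clamped while it sets: take it from the grey basket, lay its handle in the sloping wooden V-cradle and, keeping hold of it, slide it down the slope until its upper end cap rests against the upper V, then let go. Swing the sprung blue strap over the handle and press it down until its tongue snaps under the orange catch and stays there; never let the strap fly back. Do not disturb the teether, wooden ring, bowl and jar in the basket.

Things in the scene. Friction and masses are not known exactly. Their poses are not given: they have to be found in the camera images.
- rattle: Red plastic rattle shaped like a dumb-bell, about 70 g: a round handle 26 mm in diameter and 92 mm long between two round end caps 48 mm in diameter and 16 mm thick (124 mm overall). Origin at the middle of the handle, on its axis; x runs along the handle (both ends alike). It lies level on its end caps on the basket's floor, so its axis is 24 mm above that floor.
- basket: Grey plastic basket, fixed, 300 x 360 mm and 60 mm high, walls and floor 5 mm thick, open above. Origin at the centre of its underside; the rattle lies in its -y half, the other things in its +y half.
- saddle: Sloping wooden cradle, fixed. Origin on the axis the handle has when it lies in the Vs, midway between the two Vs, 85 mm above the shelf. x runs up the slope (27.5 degrees from level, away from the robot), y is level, z square to the slope. Two 90 degree V-supports, at x = 24 to 40 mm and -40 to -24 mm, reach 24 mm to either side and up to z = 0; the gap between them is free down to z = -38 mm.
- upper_stop (a point): Point on the upper (+x) face of the upper V, at saddle x = 40 mm, 13 mm below the seated handle's axis, where the rattle's upper end cap comes to rest. The middle of the handle then lies at x = -6 mm of the saddle. The handle does not slide down there by its own weight: it must be pushed.
- strap (a joint): Blue steel strap, 22 mm wide, 4 mm thick, sprung open. 0: open, leaning 30 degrees outwards (-y) from the saddle's z; grows as it swings over towards +y; 2.09: latched across the handle, top face at z = 26 mm of the saddle; limit 2.15. Its spring (0.07 N m open, 0.20 N m shut) keeps it against a finger that pushes its outer side; let go before it is latched, it flies open.
- strap_hinge (a point): Middle of the strap's hinge, whose axis is parallel to the saddle's x; at x = 0, y = -53 mm, z = 22 mm of the saddle, on a post 12 mm thick in y and 40 mm in x. Under the strap, 53 mm from the hinge, a sprung rubber shoe meets the handle and is pressed in about 3 mm when latched. To snap the strap in takes about 6 to 10 N at y = 20 mm of the saddle.
- strap_tip (a point): Free end of the strap's tongue, 103 mm from the hinge.
- catch (a joint): Orange plastic hook, sprung lightly (about 1 N at its nose) towards the strap; it stands at y = 43 to 62 mm of the saddle, up to z = 42 mm. 0: at rest, hooked; grows (rad) as its nose is pushed outwards (+y). The tongue pushes its sloping nose out about 0.1 rad on the way down, then it snaps back over the tongue. A light push outwards on it frees the strap.
- catch_nose (a point): Middle of the inner edge of the catch's hooked nose, which hangs about 5 mm over the end of the latched tongue.
- teether: Sky-blue silicone ring lying flat in the basket, 72 mm across, 12 mm thick. Origin at the centre of its underside.
- wood_ring: Olive wood ring lying flat in the basket, 62 mm across, 11 mm thick. Origin at the centre of its underside.
- bowl: Steel baby bowl standing in the basket, 104 mm across, 42 mm high. Origin at the centre of its underside.
- jar: Small glass jar standing in the basket, 54 mm across, 66 mm high, a dark spring clip on its rim. Origin at the centre of its underside.
Things that resemble listed ones, but are neither listed nor needed, are in the scene too. Of the things like the rattle, leave any that is black or turquoise; of the rest the larger one is meant.

How it is judged:
On the way:
1. the rattle lies down in both Vs with its upper end cap against the upper V, still held by the fingers, the strap open (angle between the x axis of rattle and the x axis of saddle, either way round below 0.07 rad and x of rattle in the frame of saddle between -0.009 and -0.004 m and y of rattle in the frame of saddle between -0.003 and 0.003 m and z of rattle in the frame of saddle below 0.003 m and contact force between the fingers and rattle above 0.5 N and value of joint strap below 1 rad), for 0.1 s.
At the end, for the whole second after the job is handed in: The strap is latched (joint above 2.04 rad) with the catch hooked back over it (catch below 0.05 rad) and both still; the rattle lies at rest in the Vs, within 4 degrees of the slope and 3 mm of centre, its upper end cap within 2 mm of the upper V (value of joint strap above 2.04 rad and value of joint catch below 0.05 rad and velocity of joint strap between -0.1 and 0.1 rad/s and angle between the x axis of rattle and the x axis of saddle, either way round below 0.07 rad and x of rattle in the frame of saddle between -0.009 and -0.004 m and y of rattle in the frame of saddle between -0.003 and 0.003 m and z of rattle in the frame of saddle below 0.003 m and linear speed of rattle below 0.02 m/s); the robot touches nothing.
It fails at once if the strap flies back open (velocity of joint strap below -6 rad/s).
It fails at once if a bystander in the basket is shifted more than 30 mm (distance of any of teether, wood_ring, bowl, jar from where it was at the start of the episode above 0.03 m).
It fails at once if the jar is knocked over (angle between jar's own z axis and vertical above 0.6 rad).
It also fails if it takes over 66 s, if anything falls off the work surface, if the arm or the gripper's body presses on something with over 40 N, if the wrist force passes 120 N, or if a joint passes its speed limit or range.

## Working session

There is one attempt and no reset: what is moved stays moved. The work goes in short steps, Python scripts to look and compute and a tool call to move; the robot and the scene stay as the last step left them, time stands still between calls to the robot, and variables do not carry over. Pictures are saved under pics/ and viewed, and the job is handed in when it is done.

Besides the shell and the picture viewer there is one more tool, called after "Call:" as name(argument=value, ...) on one line, values as JSON. arm_command: Moves the arm, as the interface text tells. Its arguments: {"type":"object","properties":{"rows":{"type":"array","items":{"type":"object","properties":{"delta_rot":{"type":"array","items":{"type":"number"}},"xyz":{"type":"array","items":{"type":"number"}},"gripper":{"type":"number"}}}},"force":{"type":"number"}},"required":["rows"]}

```bash
ls; mkdir -p pics
cat > h.py <<'E'
import numpy as np, cv2
from scipy.spatial.transform import Rotation as R
from workcell import bot, read_camera
def snap(n):
    c=read_camera(n); np.savez(f'last_{n}.npz',**c); return c
def load(n): return dict(np.load(f'last_{n}.npz'))
def cloud(c):
    K=c['intrinsics'];z=c['range_z'];h,w=z.shape
    u,v=np.meshgrid(np.arange(w),np.arange(h))
    X=(u-K[0,2])/K[0,0]*z; Y=(v-K[1,2])/K[1,1]*z
    P=np.stack([X,-Y,-z],-1); T=np.linalg.inv(c['camera_from_world'])
    return P@T[:3,:3].T+T[:3,3]
def proj(c,p):
    p=np.atleast_2d(p);T=c['camera_from_world'];q=p@T[:3,:3].T+T[:3,3]
    K=c['intrinsics'];return np.stack([K[0,0]*q[:,0]/-q[:,2]+K[0,2],K[1,1]*-q[:,1]/-q[:,2]+K[1,2]],-1)
def save(n,im,s=1):
    if s!=1: im=cv2.resize(im,None,fx=s,fy=s,interpolation=cv2.INTER_CUBIC)
    cv2.imwrite(f'pics/{n}.png',im[...,::-1])
E
python3 - <<'E'
from h import *
for n in('side','top'):
    c=snap(n); save(n+'0',c['pixels']); print(c['intrinsics'],c['camera_from_world'],{k:np.shape(v) for k,v in c.items()})
print(bot.read_state(),bot.grip_point_offset)
E
```

```text
pics
[[386.60910635   0.         278.16438685]
 [  0.         386.60910635 209.98368859]
 [  0.           0.           1.        ]] [[-9.87059637e-01 -1.60353318e-01 -2.94167072e-04  5.77372113e-01]
 [ 1.17740800e-01 -7.25999953e-01  6.77540532e-01 -1.42217019e-01]
 [-1.08859438e-01  6.68738276e-01  7.35485378e-01 -9.18031492e-01]
 [ 0.00000000e+00  0.00000000e+00  0.00000000e+00  1.00000000e+00]] {'pixels': (420, 560, 3), 'range_z': (420, 560), 'intrinsics': (3, 3), 'camera_from_world': (4, 4)}
[[419.97053067   0.         270.92359048]
 [  0.         419.97053067 205.27771178]
 [  0.           0.           1.        ]] [[ 0.02749158 -0.99959917  0.00676132  0.03413539]
 [ 0.99659384  0.02793376  0.07759138 -0.57697599]
 [-0.07774915  0.00460518  0.99696232 -1.16450549]
 [ 0.          0.          0.          1.        ]] {'pixels': (420, 560, 3), 'range_z': (420, 560), 'intrinsics': (3, 3), 'camera_from_world': (4, 4)}
{'time': 0.1, 'q': array([ 1.23410212e+00,  2.64697944e-01,  1.60525051e+00,  5.86636061e-06,
        1.27364623e+00, -3.68786641e-02]), 'joint_vel': array([-0.00104019, -0.00235164, -0.00380794, -0.00096935,  0.00017106,
       -0.00106167]), 'joint_torque': array([ 9.13437107e-04, -5.16700816e+01, -3.68592775e+01,  8.44547753e-05,
        6.22227351e-03,  4.08832435e-06]), 'tool_pos': array([0.19912934, 0.64428184, 0.23006586]), 'tcp_rot': array([ 2.52738973,  1.86409251, -0.002602  ]), 'wrist_force': array([-0.00752096,  0.1549179 ,  0.07352439]), 'torque': array([0.05556099, 0.02164382, 0.00624722]), 'width': 1.0019560993044938} 0.0187
```

View pics/side0.png

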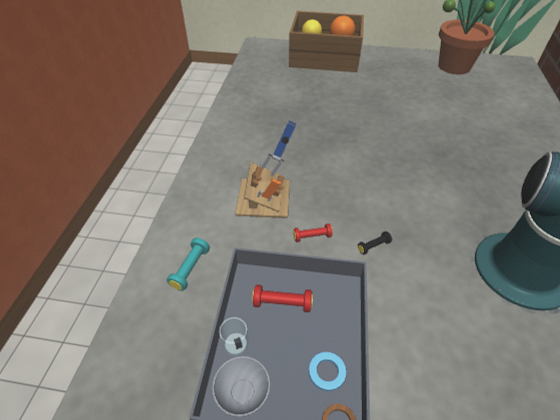

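View pics/top0.png

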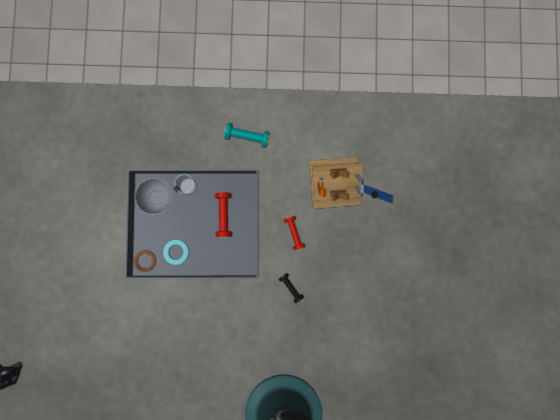

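Candidates: large red in the basket at side (283,298) / top (224,214); small red on the table at side (313,232) / top (295,233); black at side (375,242); turquoise at side (188,264). I choose the large red one in the basket and check it in a close crop with measurements.

Run:
```python
from h import *
c=load('top');s=load('side')
a=c['pixels'][120:300,120:420]; save('crop_top',a,2.6)
b=s['pixels'][110:320,160:400]; save('crop_side',b,2.8)
for n,c in(('top',c),('side',s)):
    P=cloud(c);hsv=cv2.cvtColor(c['pixels'],cv2.COLOR_RGB2HSV)
    m=(((hsv[...,0]<6)|(hsv[...,0]>174))&(hsv[...,1]>170)&(hsv[...,2]>70)).astype(np.uint8)
    k,l,st,ce=cv2.connectedComponentsWithStats(m)
    for i in range(1,k):
        if st[i,4]>60:
            p=P[l==i];p=p[p[:,2]<0.3]
            if len(p)<20: continue
            r=cv2.minAreaRect(p[:,:2].astype(np.float32)*1000)
            print(n,ce[i],st[i,4],'mean',p.mean(0),'max',np.percentile(p,98,0),'rect',r)
    # floor etc
P=cloud(load('top'))
for uv in [(200,230),(240,260),(150,225),(335,250),(195,172),(258,220)]:
    print(uv,P[uv[1],uv[0]])
# basket mask
hsv=cv2.cvtColor(load('top')['pixels'],cv2.COLOR_RGB2HSV)
```

```text
top [223.11278195 214.23308271] 399 mean [0.54575184 0.18200237 0.04220938] max [0.60388841 0.20020573 0.05386872] rect ((545.4366455078125, 181.216552734375), (119.4647216796875, 41.08216857910156), 2.2194504737854004)
top [294.21226415 232.68396226] 212 mean [ 0.50032134 -0.01712154  0.02773425] max [0.54321296 0.0067942  0.03770604] rect ((500.91351318359375, -17.47123908996582), (88.50948333740234, 30.195201873779297), 19.237342834472656)
side [282.4601227  294.62576687] 163 mean [0.54613212 0.18183139 0.04367215] max [0.58961503 0.18737874 0.04658178] rect ((546.5733032226562, 181.40951538085938), (88.66062927246094, 11.144457817077637), 2.326049566268921)
side [307.48717949 297.55128205] 78 mean [0.49265688 0.18448506 0.0510002 ] max [0.49886503 0.19973704 0.05588863] rect ((492.54766845703125, 183.3614501953125), (12.149045944213867, 34.06533432006836), 3.8367691040039062)
(200, 230) [0.50086118 0.25067316 0.00230434]
(240, 260) [0.41910039 0.13339721 0.00619972]
(150, 225) [0.5110781  0.39273786 0.00651443]
(335, 250) [ 0.45444866 -0.13693948 -0.00222574]
(195, 172) [0.6630304  0.26652958 0.03205594]
(258, 220) [ 0.53417102  0.08597913 -0.0009767 ]
```

View pics/crop_top.png

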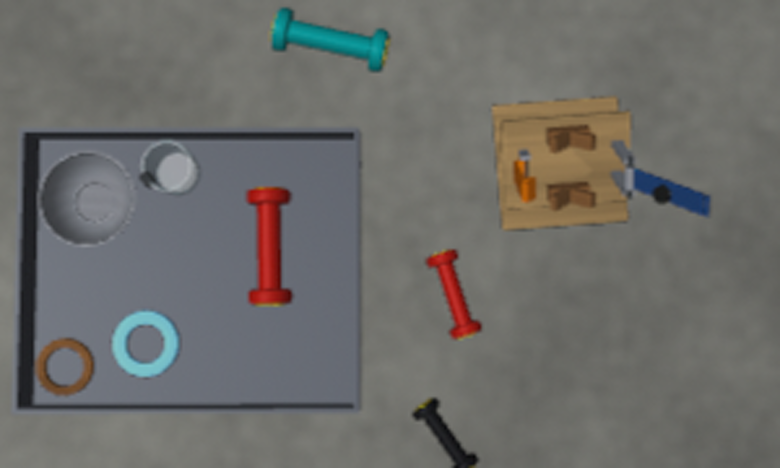

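View pics/crop_side.png

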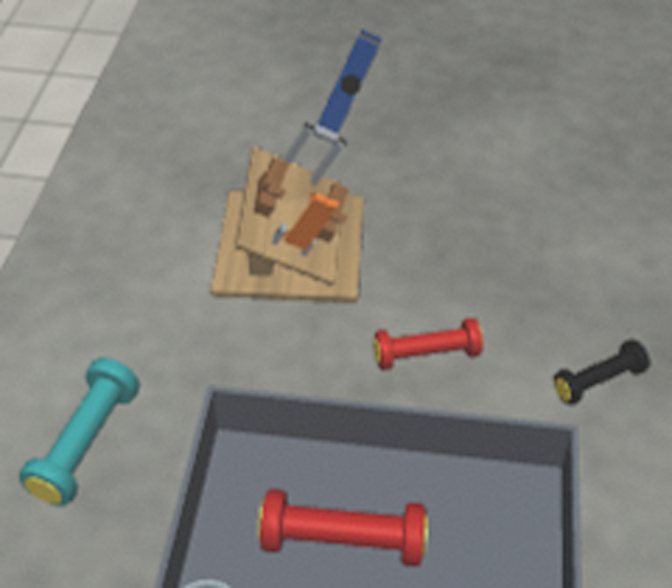

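The crop confirms it: the large red rattle in the basket (~120 mm) against the small red on the table (~88 mm). Now the cradle.

Run:
```python
from h import *
c=load('top');s=load('side')
save('sad_top',c['pixels'][145:220,295:405],7)
save('sad_side',s['pixels'][110:225,220:310],5)
P=cloud(c); 
sub=P[150:216,304:402]; np.set_printoptions(precision=3,suppress=True,linewidth=200)
z=(sub[...,2]*1000).astype(int)
for r in range(0,66,3): print(150+r,z[r,::3])
```

```text
150 [-3  1 -2 -1  3 -2  1  0 -5 -1  1 -3  4  0 -1 -1  0  2 -5 -3 -2  0  0 -3 -3  0  1 -3 -3 -2 -4  0  2]
153 [-3  2 -2  0 -3 -8 -3  0  0  1  0  0  1  2 -4  1 -3 -2  2 -1 -3 -2  0 -1 -3 -1  0 -3  1 -4 -6  0 -2]
156 [-2 -4 -1 -2 -1  0 -1  0  0 -1  0  0  0  0 -1 -1  0 -1  0  0 -5  0 -2 -2 -6 -1  0 -4 -1 -3 -2  3 -2]
159 [  -2    1   -3   -2    0    0    2    3   12   10   14 1205    9   15   11   11    7    8    0    0   -1   -1    0    0    0    0   -3    1   -2   -1    0   -1   -4]
162 [ 0  1 11 14  8 10 11  6 11  9  5  6  9 11 10 13 13  6  0 -4 -5  0  0 -5 -2 -2 -1  0 -2  0  1 -1 -1]
165 [ 0 -2 12  6 11  9 14 68 71 71 73 74 68 72 69 70 71 70 70 69  0 -5  1 -2  0  0 -5  0  1  1  0 -2 -3]
168 [ 0 -2 14 68 72 70 72 67 72 69 66 62 72 69 69 67 64 70 65 67 -4  1  1 -3 -4  0 -2 -4  0 -2 -1  2  0]
171 [   1    0    7   65   69   67   68   67   67   83   87   88   87   91   94   65   62   63   64 1205   -5   -1   -5    3   -1    0   -3   -4    4   -1   -3    0   -1]
174 [  -6   -2   11   64   62   62   65   60   63   98   98   85   85   92  101   60   59   59   60   55   -1    0 1205    1    
[... 1103 characters left out ...]
 70  10  11   9   9   0  -3   1  -2 146  -2 148 157 163 175 184   0   0   1]
201 [  0  -1   1  13  12  13   7  10  12   6  11   6  12  10  11   7  11  18   8  -1   3   2   2   0  -3  -2   2 163 171 182   0  -2  -4]
204 [-1  0  0 13 11 11 11  6 10 10  8  9 14  8 13 11  6  7  9 -3 -2 -2  5 -2  0  1  0 -1  0 -1 -2 -5  0]
207 [ 2  0  0  9  9 10  9  9  8  6  0 -6  0  0  0  0 -2 -4  4  2  0  0 -2  0 -1 -4 -4 -4  2  1 -1 -3  0]
210 [   0    0 1205   -3   -5   -2    0    2    0   -2    0   -1   -1    0   -4    0   -2    3   -1   -3    0   -4   -2   -2    0   -3    0    0   -1   -3   -1    0    1]
213 [ 2 -1  5 -2 -2  0  0  0  2  0  0  0  1 -4 -2  1  0  0 -6  0  3  0  1  1 -4  3 -3  6 -3  0 -5 -2 -1]
```

View pics/sad_top.png

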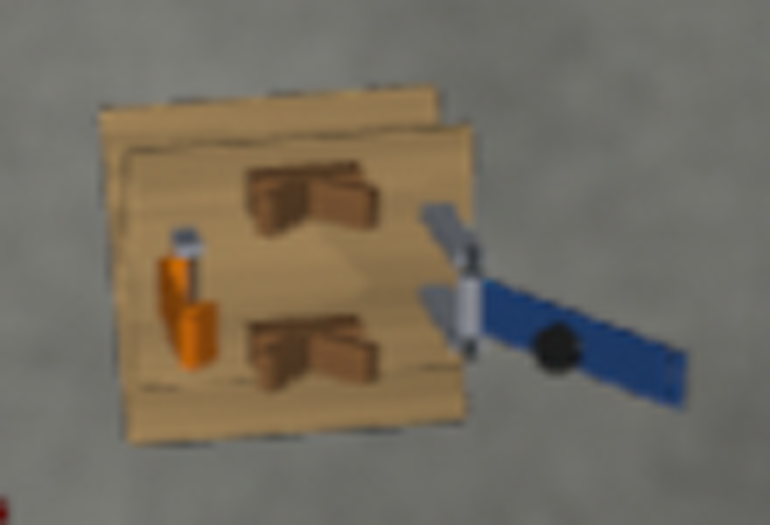

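View pics/sad_side.png

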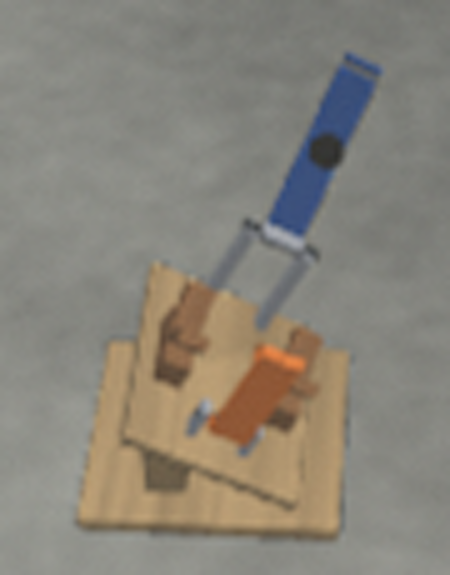

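```bash
cat >> h.py <<'E'
def ray(c,uv):
    uv=np.atleast_2d(uv);K=c['intrinsics'];T=np.linalg.inv(c['camera_from_world'])
    d=np.stack([(uv[:,0]-K[0,2])/K[0,0],-(uv[:,1]-K[1,2])/K[1,1],-np.ones(len(uv))],-1)@T[:3,:3].T
    return T[:3,3],d
def rayplane(c,uv,p0,n):
    o,d=ray(c,uv);t=((p0-o)@n)/(d@n);return o+d*t[:,None]
E
python3 - <<'E'
from h import *
np.set_printoptions(precision=4,suppress=True,linewidth=200)
c=load('top');s=load('side')
for n,c,roi in(('top',c,(160,212,308,364)),('side',s,(150,222,228,296))):
    P=cloud(c);hsv=cv2.cvtColor(c['pixels'],cv2.COLOR_RGB2HSV)
    M=np.zeros(P.shape[:2],bool);M[roi[0]:roi[1],roi[2]:roi[3]]=1
    wood=M&(hsv[...,0]>12)&(hsv[...,0]<24)&(hsv[...,1]>60)&(hsv[...,2]>110)&(P[...,2]>.02)&(P[...,2]<.08)
    p=P[wood]
    for it in range(6):
        m=p.mean(0);n_=np.linalg.svd(p-m)[2][2]; n_*=np.sign(n_[2]); d=(p-m)@n_; p=p[abs(d)<.006]
    print(n,len(p),'n',n_,'tilt',np.degrees(np.arccos(n_[2])),'yaw',np.arctan2(-n_[1],-n_[0]),m,'std',d.std())
    n2=n_
    board=M&(P[...,2]>.004)&(P[...,2]<.018)&(hsv[...,0]>12)&(hsv[...,0]<24)&(hsv[...,1]>60)
    print(' board z',P[board].mean(0))
E
```

```text
top 1053 n [-0.4489 -0.0465  0.8924] tilt 26.828846573999257 yaw 0.1032541961291732 [ 0.6509 -0.1284  0.0544] std 0.0019981375233469943
 board z [ 0.6362 -0.1217  0.0108]
side 662 n [-0.449  -0.0378  0.8927] tilt 26.780592186452196 yaw 0.08389222794568532 [ 0.654  -0.1149  0.0599] std 0.0015366987070646692
 board z [ 0.6452 -0.1045  0.0137]
```

Run:
```python
from h import *
np.set_printoptions(precision=4,suppress=True,linewidth=200)
c=load('top');f=lambda x,y:(295+(x+.5)/7-.5,145+(y+.5)/7-.5)
up=np.array([0,0,1.])
q=rayplane(c,[f(130,442),f(465,420),f(100,107),f(437,87)],np.array([0,0,.013]),up)
print(q); 
for a,b in((0,1),(2,3)):
    d=q[a]-q[b]; print('yaw from y-edge',np.arctan2(-d[0],d[1]))
for a,b in((0,2),):
    d=q[b]-q[a]; print('yaw from x-edge',np.arctan2(d[1],d[0]))
psi=0.09
for psi in(.07,.09,.10):
    Rs=(R.from_euler('z',psi)*R.from_euler('y',-np.radians(27.5))).as_matrix()
    out=[]
    for n,roi in(('top',(160,212,308,364)),('side',(150,222,228,296))):
        c=load(n);P=cloud(c);hsv=cv2.cvtColor(c['pixels'],cv2.COLOR_RGB2HSV)
        M=np.zeros(P.shape[:2],bool);M[roi[0]:roi[1],roi[2]:roi[3]]=1
        w=M&(hsv[...,0]>12)&(hsv[...,0]<24)&(hsv[...,1]>60)&(hsv[...,2]>110)&(P[...,2]>.02)&(P[...,2]<.08)
        zp=np.median(P[w]@Rs[:,2])
        br=M&(hsv[...,0]<14)&(hsv[...,1]>80)&(hsv[...,1]<175)&(hsv[...,2]>60)&(hsv[...,2]<150)
        p=P[br]@Rs; k=(p[:,2]>zp+.012)&(p[:,2]<zp+.042); p=p[k]; 
        xs=p[:,0]; mid=(np.percentile(xs,2)+np.percentile(xs,98))/2
        print(psi,n,'zplate',zp,'z0 plane',zp+.038,len(p),'z98',np.percentile(p[:,2],98),'xmid',mid)
        for lab,k in(('up',xs>mid),('lo',xs<mid)):
            print('  ',lab,'x',np.percentile(p[k,0],[3,50,97]),'y',np.percentile(p[k,1],[3,97]),p[k,1].mean())
        if psi==.09:
            im=c['pixels'].copy(); im[br]=[0,255,0]; r=roi; save('br_'+n,im[r[0]-5:r[1]+5,r[2]-5:r[3]+5],7)
```

```text
[[ 0.5729 -0.0703  0.013 ]
 [ 0.5858 -0.2067  0.013 ]
 [ 0.7105 -0.0553  0.013 ]
 [ 0.7228 -0.1937  0.013 ]]
yaw from y-edge 0.09364614497011718
yaw from y-edge 0.08865570463639989
yaw from x-edge 0.10889828299632417
0.07 top zplate -0.2473796480329732 z0 plane -0.20937964803297318 4 z98 -0.23239043307637627 xmid 0.575719521764789
   up x [0.5771 0.5796 0.5884] y [-0.1324 -0.132 ] -0.1322261659237056
   lo x [0.5621 0.5621 0.5621] y [-0.1882 -0.1882] -0.1881575708817653
0.07 side zplate -0.24435299033481556 z0 plane -0.20635299033481555 158 z98 -0.2030571127392969 xmid 0.5884622311891151
   up x [0.5893 0.617  0.626 ] y [-0.1945 -0.1192] -0.1617780403602874
   lo x [0.5508 0.5758 0.5869] y [-0.195  -0.1189] -0.14466054754894664
0.09 top zplate -0.24571957896988816 z0 plane -0.20771957896988816 4 z98 -0.23111312614924162 xmid 0.5727995805572168
   up x [0.5747 0.5771 0.586 ] y [-0.1448 -0.1446] -0.14467473713378218
   lo x [0.5587 0.5587 0.5587] y [-0.2003 -0.2003] -0.200258951243111
0.09 side zplate -0.24285336158158022 z0 plane -0.2048533615815802 158 z98 -0.20186807779532379 xmid 0.5853226965318157
   up x [0.5868 0.6136 0.6227] y [-0.2076 -0.1315] -0.17412928973297218
   lo x [0.5474 0.5732 0.5841] y [-0.2068 -0.1312] -0.15707802967407894
0.1 top zplate -0.24485579179934658 z0 plane -0.20685579179934657 4 z98 -0.23043105804995184 xmid 0.5712576807015806
   up x [0.5734 0.5758 0.5847] y [-0.151  -0.1508] -0.1508776325746424
   lo x [0.5569 0.5569 0.5569] y [-0.2063 -0.2063] -0.20627990487787132
0.1 side zplate -0.24201163869319042 z0 plane -0.20401163869319042 158 z98 -0.20123154777472882 xmid 0.5835830078969965
   up x [0.5853 0.6118 0.6211] y [-0.2141 -0.1377] -0.18007297910544118
   lo x [0.5455 0.5719 0.5825] y [-0.2127 -0.1374] -0.16339227340765972
```

View pics/br_top.png

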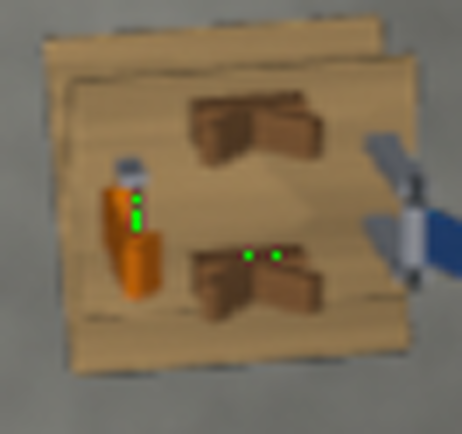

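View pics/br_side.png

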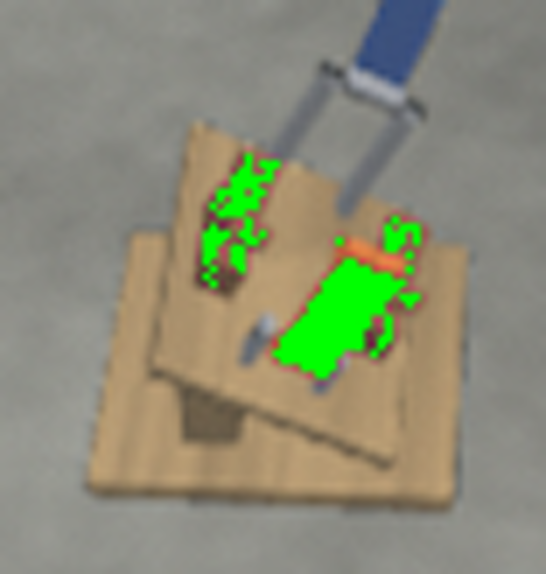

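Run:
```python
from h import *
np.set_printoptions(precision=4,suppress=True,linewidth=200)
psi=.092
Rs=(R.from_euler('z',psi)*R.from_euler('y',-np.radians(27.5))).as_matrix()
for n,roi in(('top',(160,212,308,364)),('side',(150,222,228,296))):
    c=load(n);P=cloud(c);hsv=cv2.cvtColor(c['pixels'],cv2.COLOR_RGB2HSV)
    M=np.zeros(P.shape[:2],bool);M[roi[0]:roi[1],roi[2]:roi[3]]=1
    w=M&(hsv[...,0]>12)&(hsv[...,0]<24)&(hsv[...,1]>60)&(hsv[...,2]>110)&(P[...,2]>.02)&(P[...,2]<.08)
    zp=np.median(P[w]@Rs[:,2]); print(n,'cam',np.linalg.inv(c['camera_from_world'])[:3,3]@Rs,'zp',zp)
    Q=P@Rs
    b=M&(Q[...,2]>zp+.012)&(Q[...,2]<zp+.046)&(P[...,2]>.03)
    orange=(hsv[...,1]>180)&(hsv[...,0]<20)
    blue=(hsv[...,0]>95)&(hsv[...,0]<130)&(hsv[...,1]>120)
    b&=~orange&~blue&(P[...,2]<.2)
    k,l,st,ce=cv2.connectedComponentsWithStats(b.astype(np.uint8))
    im=c['pixels'].copy()
    for i in range(1,k):
        if st[i,4]<12: continue
        q=Q[l==i]; pr=rayplane(c,np.argwhere(l==i)[:,::-1].astype(float),Rs[:,2]*(zp+.038),Rs[:,2])@Rs
        print(i,ce[i],st[i,4],'cloud x',np.percentile(q[:,0],[3,97]),'y',np.percentile(q[:,1],[3,97]),'z',np.percentile(q[:,2],[50,97])-zp-.038,'| ray x',pr[:,0].min(),pr[:,0].max(),'y',pr[:,1].min(),pr[:,1].max())
        im[l==i]=[0,80+i*17%170,255]
    r=roi;save('v_'+n,im[r[0]-5:r[1]+5,r[2]-5:r[3]+5],7)
    o=M&orange; q=Q[o]; print('orange x',np.percentile(q[:,0],[3,50,97]),'y',np.percentile(q[:,1],[3,97]),'z',np.percentile(q[:,2],[3,97])-zp-.038)
    M2=np.zeros_like(M);M2[105:225,220:410]=1
    o=M2&blue; q=Q[o];print('blue x',np.percentile(q[:,0],[3,50,97]),'y',np.percentile(q[:,1],[3,97]),'z',np.percentile(q[:,2],[3,97])-zp-.038)
```

```text
top cam [0.9883 0.0109 0.8446] zp -0.24555091332636386
1 [339.1752 173.5401] 137 cloud x [0.6061 0.6219] y [-0.2127 -0.1675] z [-0.0101  0.0005] | ray x 0.6070536435663327 0.6310317266098521 y -0.2120764637436402 -0.16387927432318486
2 [358.5185 177.7778] 27 cloud x [0.5962 0.6027] y [-0.2484 -0.2372] z [-0.0072  0.0076] | ray x 0.5942251752750173 0.6112390073582312 y -0.24983415167706471 -0.2334676930761204
3 [321.1875 180.5625] 16 cloud x [0.5851 0.5989] y [-0.1475 -0.138 ] z [-0.0209 -0.0143] | ray x 0.5921737460466879 0.6069078143957531 y -0.14515771790186094 -0.13445447848215067
6 [357.3333 189.0952] 21 cloud x [0.562  0.5683] y [-0.2473 -0.2373] z [-0.013   0.0027] | ray x 0.562685497504687 0.5773737307121085 y -0.24273351788247385 -0.23162717744915504
7 [339.0652 195.5435] 138 cloud x [0.5421 0.5581] y [-0.214  -0.1677] z [-0.0094  0.0009] | ray x 0.5435161065614066 0.5685560908396172 y -0.21321877187784968 -0.16665764025654728
orange x [0.5721 0.5857 0.5927] y [-0.1457 -0.1309] z [-0.0241  0.0429]
blue x [0.5738 0.5849 0.5935] y [-0.2976 -0.2489] z [0.029  0.1098]
side cam [0
[... 743 characters left out ...]
204067082131Traceback (most recent call last):
  File "<stdin>", line 23, in <module>
    return _quantile_unchecked(
        a, q, axis, out, overwrite_input, method, keepdims, weights)
    return _ureduce(a,
                    func=_quantile_ureduce_func,
    ...<5 lines>...
                    overwrite_input=overwrite_input,
                    method=method)
    r = func(a, **kwargs)
    result = _quantile(arr,
                       quantiles=q,
    ...<2 lines>...
                       out=out,
                       weights=wgt)
    slices_having_nans = np.isnan(arr[-1, ...])
                                  ~~~^^^^^^^^^
IndexError: index -1 is out of bounds for axis 0 with size 0
```

View pics/v_top.png

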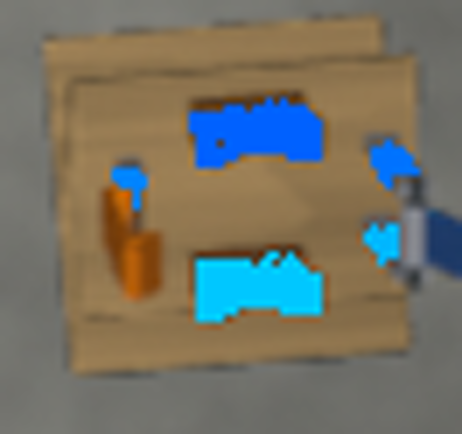

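View pics/v_side.png

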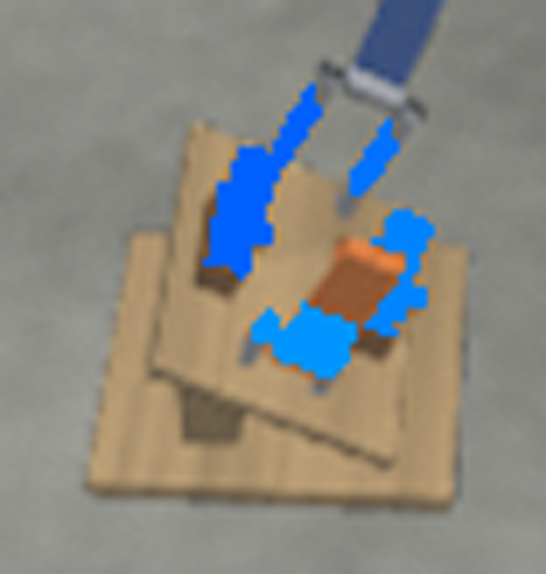

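```bash
cat >> h.py <<'E'
np.set_printoptions(precision=4,suppress=True,linewidth=200)
PSI=.092
RS=(R.from_euler('z',PSI)*R.from_euler('y',-np.radians(27.5))).as_matrix()
SO=RS@np.array([.5825,-.190,0]); SO=SO+RS[:,2]*((.085-SO[2])/RS[2,2])
def s2w(p): return SO+RS@np.asarray(p,float)
def w2s(p): return (np.asarray(p,float)-SO)@RS
def tool_R(xdir,zdir):
    z=np.array(zdir,float);z/=np.linalg.norm(z);x=np.array(xdir,float);x-=z*(x@z);x/=np.linalg.norm(x)
    return np.stack([x,np.cross(z,x),z],1)
def go(pos,Rt=None):
    s=bot.read_state();Rn=R.from_rotvec(s['tcp_rot']).as_matrix()
    print('t',round(s['time'],2),'pos',s['tool_pos'],'saddle',w2s(s['tool_pos']),'q',s['q'],'w',s['width'],'F',s['wrist_force'])
    if Rt is not None:
        dr=R.from_matrix(Rn.T@Rt).as_rotvec();print('rot first (tool)',dr,'norm',np.linalg.norm(dr)); 
        print('then shift in new tool axes',(np.asarray(pos)-s['tool_pos'])@Rt)
    print('shift in present axes',(np.asarray(pos)-s['tool_pos'])@Rn)
E
python3 - <<'E'
from h import *
print('SO',SO)
a=.039
go([.551,.1815,.12],tool_R([-np.sin(a),np.cos(a),0],[0,0,-1]))
E
```

```text
SO [ 0.6273 -0.1329  0.085 ]
t 0.1 pos [0.1991 0.6443 0.2301] saddle [-0.2479  0.8133  0.2926] q [ 1.2341  0.2647  1.6053  0.      1.2736 -0.0369] w 1.0019560993044938 F [-0.0075  0.1549  0.0735]
rot first (tool) [-0.0004  0.002  -0.3388] norm 0.3388231206366115
then shift in new tool axes [-0.4761  0.3336  0.1101]
shift in present axes [-0.338   0.4729  0.1107]
```

Call:
arm_command(rows=[{"delta_rot": [0,0,-0.113],"gripper": 0.065},{"delta_rot": [0,0,-0.113]},{"delta_rot": [0,0,-0.113]},{"xyz": [-0.04,0.028,0]},{"xyz": [-0.04,0.028,0]},{"xyz": [-0.04,0.028,0]},{"xyz": [-0.04,0.028,0]},{"xyz": [-0.04,0.028,0]},{"xyz": [-0.04,0.028,0]},{"xyz": [-0.04,0.028,0]},{"xyz": [-0.04,0.028,0]},{"xyz": [-0.04,0.028,0]}], force=40)

```text
invalid input
```

Call:
arm_command(rows=[{"xyz": [-0.04,0.028,0.02]},{"xyz": [-0.04,0.028,0.02]},{"xyz": [-0.036,0.026,0.02]},{"xyz": [0,0,0.03]},{},{}])

```text
invalid input
```

Run:
```python
from h import *
a=.039
go([.551,.1815,.011],tool_R([-np.sin(a),np.cos(a),0],[0,0,-1]))
c=snap('side');save('s1',c['pixels'][200:420,180:400],2.7)
c=snap('top');save('t1',c['pixels'][120:300,120:320],3)
```

```text
t 0.1 pos [0.1991 0.6443 0.2301] saddle [-0.2479  0.8133  0.2926] q [ 1.2341  0.2647  1.6053  0.      1.2736 -0.0369] w 1.0019560993044938 F [-0.0075  0.1549  0.0735]
rot first (tool) [-0.0004  0.002  -0.3388] norm 0.3388231206366115
then shift in new tool axes [-0.4761  0.3336  0.2191]
shift in present axes [-0.3378  0.4729  0.2197]
```

View pics/s1.png

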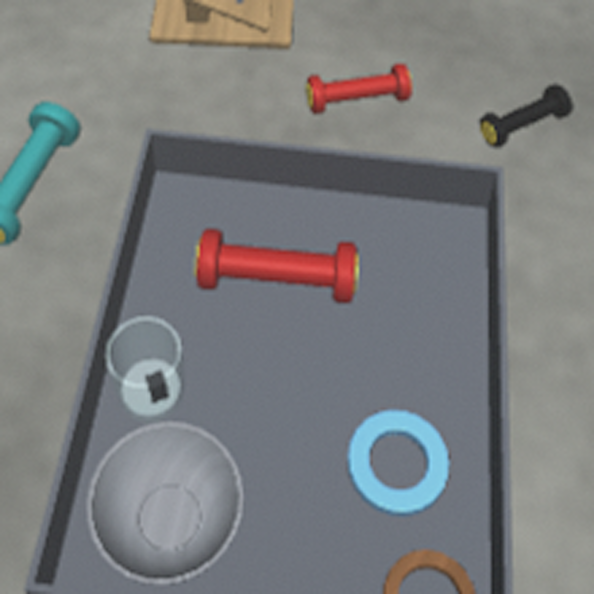

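The move was refused; the picture shows the scene unchanged, with the rattle at crop (277,265). I'll give every key in every row.

Call:
arm_command(rows=[{"delta_rot": [0,0,-0.113],"xyz": [0,0,0],"gripper": 0.065},{"delta_rot": [0,0,-0.113],"xyz": [0,0,0],"gripper": 0.065},{"delta_rot": [0,0,-0.113],"xyz": [0,0,0],"gripper": 0.065},{"delta_rot": [0,0,0],"xyz": [-0.04,0.028,0],"gripper": 0.065},{"delta_rot": [0,0,0],"xyz": [-0.04,0.028,0],"gripper": 0.065},{"delta_rot": [0,0,0],"xyz": [-0.04,0.028,0],"gripper": 0.065},{"delta_rot": [0,0,0],"xyz": [-0.04,0.028,0],"gripper": 0.065},{"delta_rot": [0,0,0],"xyz": [-0.04,0.028,0],"gripper": 0.065},{"delta_rot": [0,0,0],"xyz": [-0.04,0.028,0],"gripper": 0.065},{"delta_rot": [0,0,0],"xyz": [-0.04,0.028,0],"gripper": 0.065},{"delta_rot": [0,0,0],"xyz": [-0.04,0.028,0],"gripper": 0.065},{"delta_rot": [0,0,0],"xyz": [-0.04,0.028,0],"gripper": 0.065}], force=40)

```text
time: 1.4
tool_pos: [0.466, 0.2933, 0.2313]
tcp_rot: [2.177, 2.265, 0.001]
wrist_force: [0.3, 0.2, 0.2]
width: 0.762
```

Call:
arm_command(rows=[{"delta_rot": [0,0,0],"xyz": [-0.04,0.028,0.02],"gripper": 0.065},{"delta_rot": [0,0,0],"xyz": [-0.04,0.028,0.02],"gripper": 0.065},{"delta_rot": [0,0,0],"xyz": [-0.03,0.02,0.02],"gripper": 0.065},{"delta_rot": [0,0,0],"xyz": [0,0,0.03],"gripper": 0.065},{"delta_rot": [0,0,0],"xyz": [0,0,0],"gripper": 0.065},{"delta_rot": [0,0,0],"xyz": [0,0,0],"gripper": 0.065}])

```text
time: 2.0
tool_pos: [0.5416, 0.192, 0.1428]
tcp_rot: [-2.177, -2.263, 0.003]
wrist_force: [0.1, 0.5, 0.3]
width: 0.759
```

Run:
```python
from h import *
a=.039
go([.551,.1815,.011],tool_R([-np.sin(a),np.cos(a),0],[0,0,-1]))
c=snap('side');save('s2',c['pixels'][200:420,180:400],2.7)
```

```text
t 2.0 pos [0.5416 0.192  0.1428] saddle [-0.0225  0.3315  0.0769] q [ 0.2973  0.1489  1.9118  0.0002  1.0833 -1.3127] w 0.7588870767535245 F [0.0944 0.4714 0.2747]
rot first (tool) [-0.0023  0.0004  0.    ] norm 0.0023783658674938475
then shift in new tool axes [-0.0109  0.009   0.1318]
shift in present axes [-0.0108  0.0093  0.1318]
```

View pics/s2.png

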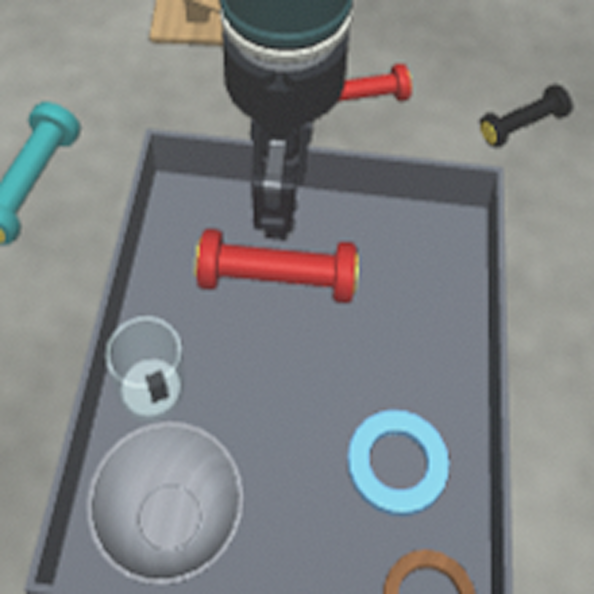

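The open fingers stand above the handle at crop (277,220), with the rattle at (277,265). Fine-align and descend.

Call:
arm_command(rows=[{"delta_rot": [0,0,0],"xyz": [-0.011,0.009,0.02],"gripper": 0.065},{"delta_rot": [0,0,0],"xyz": [0,0,0.03],"gripper": 0.065},{"delta_rot": [0,0,0],"xyz": [0,0,0.03],"gripper": 0.065},{"delta_rot": [0,0,0],"xyz": [0,0,0.03],"gripper": 0.065},{"delta_rot": [0,0,0],"xyz": [0,0,0.02],"gripper": 0.065},{"delta_rot": [0,0,0],"xyz": [0,0,0],"gripper": 0.065},{"delta_rot": [0,0,0],"xyz": [0,0,0],"gripper": 0.065}])

```text
time: 2.75
tool_pos: [0.5528, 0.1827, 0.015]
tcp_rot: [2.175, 2.265, 0.003]
wrist_force: [0.2, 0.8, -0.1]
width: 0.763
```

Call:
arm_command(rows=[{"delta_rot": [0,0,0],"xyz": [0,0,0],"gripper": 0.0},{"delta_rot": [0,0,0],"xyz": [0,0,0],"gripper": 0.0},{"delta_rot": [0,0,0],"xyz": [0,0,0],"gripper": 0.0},{"delta_rot": [0,0,0],"xyz": [0,0,0],"gripper": 0.0},{"delta_rot": [0,0,0],"xyz": [0,0,0],"gripper": 0.0},{"delta_rot": [0,0,0],"xyz": [0,0,0],"gripper": 0.0},{"delta_rot": [0,0,0],"xyz": [0,0,0],"gripper": 0.0},{"delta_rot": [0,0,0],"xyz": [0,0,0],"gripper": 0.0}])

```text
time: 3.55
tool_pos: [0.5532, 0.182, 0.0153]
tcp_rot: [2.177, 2.264, 0.004]
wrist_force: [-1.4, -0.2, 6.5]
width: 0.288
```

Call:
arm_command(rows=[{"delta_rot": [0,0,0],"xyz": [0,0,-0.02],"gripper": 0.0},{"delta_rot": [0,0,0],"xyz": [0,0,-0.03],"gripper": 0.0},{"delta_rot": [0,0,0],"xyz": [0,0,-0.04],"gripper": 0.0},{"delta_rot": [0,0,0],"xyz": [0,0,-0.04],"gripper": 0.0},{"delta_rot": [0,0,0],"xyz": [0,0,-0.04],"gripper": 0.0},{"delta_rot": [0,0,0],"xyz": [0,0,-0.03],"gripper": 0.0},{"delta_rot": [0,0,0],"xyz": [0,0,0],"gripper": 0.0},{"delta_rot": [0,0,0],"xyz": [0,0,0],"gripper": 0.0}])

```text
time: 4.35
tool_pos: [0.5522, 0.1815, 0.2143]
tcp_rot: [2.177, 2.264, 0.003]
wrist_force: [-0.0, 0.6, -1.0]
width: 0.287
```

Run:
```python
from h import *
c=snap('side');save('s3',c['pixels'][110:410,180:400],2)
go(s2w([0,0,.06]),tool_R(RS[:,1],-RS[:,2]))
```

```text
t 4.4 pos [0.5511 0.1813 0.2126] saddle [0.0172 0.3199 0.1348] q [ 0.2748  0.0993  1.832  -0.      1.2116 -1.335 ] w 0.28703004382914243 F [ 0.3415 -1.1044 -1.6194]
rot first (tool) [-0.4811  0.013  -0.0519] norm 0.484024088761132
then shift in new tool axes [-0.3199 -0.0172  0.0748]
shift in present axes [-0.3184  0.0363  0.0744]
```

View pics/s3.png

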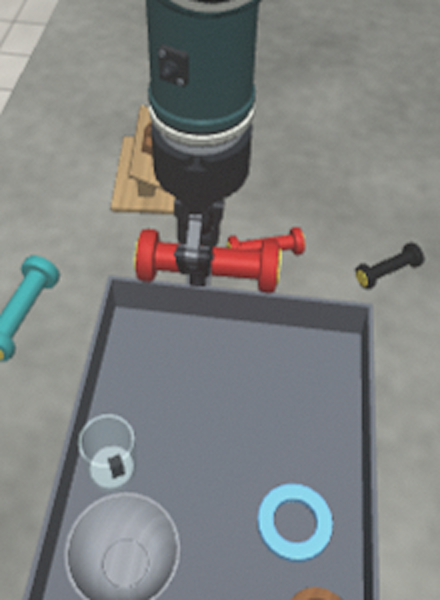

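Rattle held: handle at crop (205,262), fingers at (195,255). Now tilt to the slope and move over the cradle, staying high.

Call:
arm_command(rows=[{"delta_rot": [-0.12,0.003,-0.013],"xyz": [0,0,0],"gripper": 0.0},{"delta_rot": [-0.12,0.003,-0.013],"xyz": [0,0,0],"gripper": 0.0},{"delta_rot": [-0.12,0.003,-0.013],"xyz": [0,0,0],"gripper": 0.0},{"delta_rot": [-0.121,0.004,-0.013],"xyz": [0,0,0],"gripper": 0.0},{"delta_rot": [0,0,0],"xyz": [-0.04,0,0],"gripper": 0.0},{"delta_rot": [0,0,0],"xyz": [-0.04,0,0],"gripper": 0.0},{"delta_rot": [0,0,0],"xyz": [-0.04,0,0],"gripper": 0.0},{"delta_rot": [0,0,0],"xyz": [-0.04,0,0],"gripper": 0.0},{"delta_rot": [0,0,0],"xyz": [-0.04,0,0],"gripper": 0.0},{"delta_rot": [0,0,0],"xyz": [-0.04,0,0],"gripper": 0.0},{"delta_rot": [0,0,0],"xyz": [-0.04,0,0],"gripper": 0.0},{"delta_rot": [0,0,0],"xyz": [-0.03,-0.01,0],"gripper": 0.0}])

```text
time: 5.6
tool_pos: [0.5711, -0.1301, 0.2068]
tcp_rot: [1.872, 2.05, 0.502]
wrist_force: [-0.2, -0.3, -0.0]
width: 0.287
```

Run:
```python
from h import *
go(s2w([0.009,0,.05]),tool_R(RS[:,1],-RS[:,2]))
c=snap('side');save('s4',c['pixels'][60:260,180:380],3)
c=snap('top');save('t4',c['pixels'][120:260,260:420],4)
```

```text
t 5.6 pos [ 0.5711 -0.1301  0.2068] saddle [0.0068 0.008  0.1338] q [-0.3959 -0.1489  2.1604  0.3315  0.7276 -2.2612] w 0.2865605818321646 F [-0.1572 -0.3373 -0.0451]
rot first (tool) [-0.0008 -0.0004 -0.0013] norm 0.0015381522199417927
then shift in new tool axes [-0.008   0.0022  0.0838]
shift in present axes [-0.008   0.0023  0.0838]
```

View pics/s4.png

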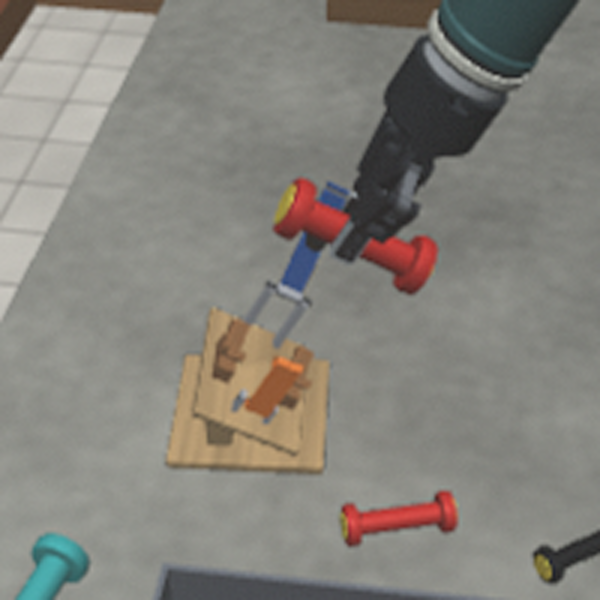

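View pics/t4.png

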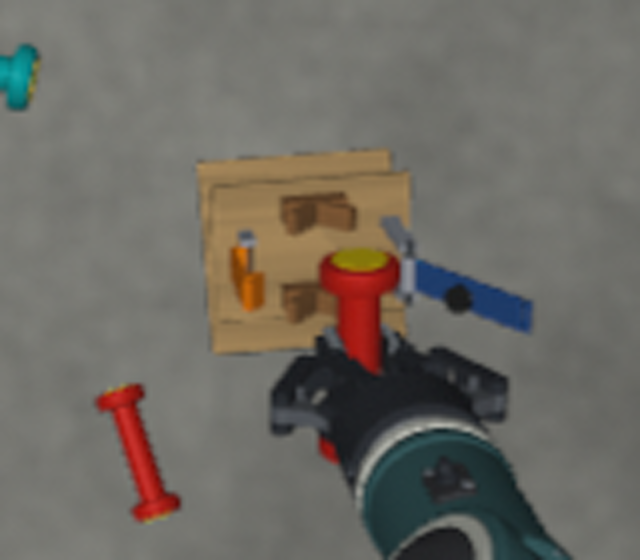

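Side view: rattle above the cradle, caps at crop (295,208) and (415,265), axis looks parallel to the slope. Check the gripper's silhouette against strap and catch, and the rattle's pose in the hand.

Run:
```python
from h import *
st=bot.read_state();Rn=R.from_rotvec(st['tcp_rot']).as_matrix();tp=st['tool_pos']
for n in('side','top'):
    c=load(n);P=cloud(c);Q=(P-tp)@Rn;hsv=cv2.cvtColor(c['pixels'],cv2.COLOR_RGB2HSV)
    red=((hsv[...,0]<6)|(hsv[...,0]>174))&(hsv[...,1]>170)&(hsv[...,2]>60)
    near=(abs(Q[...,0])<.1)&(abs(Q[...,1])<.09)&(abs(Q[...,2])<.14)&(c['range_z']>0)
    g=Q[near&~red&(hsv[...,1]<150)&(P[...,2]>.16)]
    for a in np.arange(-.12,.01,.01):
        k=(g[:,2]>=a)&(g[:,2]<a+.01)
        if k.sum()>4: print(n,'z %.2f'%a,k.sum(),'x',np.percentile(g[k,0],[2,98]),'y',np.percentile(g[k,1],[2,98]))
    p=(P[near&red]-tp)@Rn; m=p.mean(0);v=np.linalg.svd(p-m)[2][0]; 
    print(n,'rattle mean',m,'dir',v*np.sign(v[1]),len(p),'y ext',np.percentile(p[:,1],[1,99]))
```

```text
side z -0.12 91 x [-0.0131  0.0418] y [-0.008   0.0201]
side z -0.11 153 x [-0.0163  0.0641] y [-0.0156  0.0221]
side z -0.10 106 x [-0.052   0.0646] y [-0.0137  0.0213]
side z -0.09 89 x [-0.0589  0.0615] y [-0.0091  0.0197]
side z -0.08 94 x [-0.0513  0.0561] y [-0.0085  0.0196]
side z -0.07 51 x [-0.0496  0.0507] y [-0.0082  0.0184]
side z -0.06 79 x [-0.0411  0.0459] y [-0.0086  0.0159]
side z -0.05 31 x [-0.0323  0.0312] y [-0.0616  0.0497]
side z -0.04 75 x [-0.0174  0.026 ] y [-0.0639  0.059 ]
side z -0.03 78 x [-0.0203  0.0256] y [-0.0653  0.06  ]
side z -0.02 103 x [-0.0112  0.0245] y [-0.064   0.0596]
side z -0.01 55 x [-0.0064  0.022 ] y [-0.06    0.0599]
side z -0.00 5 x [-0.0044  0.0113] y [-0.0551  0.0465]
side rattle mean [ 0.0067 -0.0051 -0.031 ] dir [-0.004   1.     -0.0072] 191 y ext [-0.0612  0.0572]
top z -0.12 28 x [-0.0416  0.0399] y [-0.0074  0.0107]
top z -0.11 99 x [-0.0626  0.06  ] y [-0.0084  0.0186]
top z -0.10 161 x [-0.0652  0.0633] y [-0.0126  0.018 ]
top z -0.09 63 x [-0.0634  0.0567] y [0.0023 0.0168]
top z -0.08 73 x [-0.0554  0.0524] y [-0.0013  0.0167]
top z -0.07 48 x [-0.0499  0.0493] y [-0.0021  0.0163]
top z -0.06 110 x [-0.0445  0.0431] y [-0.0099  0.0123]
top z -0.05 35 x [-0.0348  0.0368] y [-0.0013  0.0118]
top z -0.04 22 x [-0.0189  0.0237] y [-0.0079  0.0111]
top z -0.03 36 x [-0.0239  0.0245] y [-0.0674  0.0414]
top z -0.02 34 x [-0.0264  0.0246] y [-0.0639  0.0498]
top z -0.01 11 x [-0.0193  0.0229] y [0.0052 0.0526]
top rattle mean [ 0.0012  0.0269 -0.0283] dir [-0.054   0.9978 -0.0377] 308 y ext [-0.0629  0.0546]
```

Handle sits ~14 mm behind the TCP and is square to the jaws; knuckle clearance to strap and catch is enough. Descend.

Call:
arm_command(rows=[{"delta_rot": [0,0,0],"xyz": [-0.008,0.001,0.02],"gripper": 0.0},{"delta_rot": [0,0,0],"xyz": [0,0,0.03],"gripper": 0.0},{"delta_rot": [0,0,0],"xyz": [0,0,0.03],"gripper": 0.0},{"delta_rot": [0,0,0],"xyz": [0,0,0.02],"gripper": 0.0},{"delta_rot": [0,0,0],"xyz": [0,0,0.02],"gripper": 0.0},{"delta_rot": [0,0,0],"xyz": [0,0,0],"gripper": 0.0},{"delta_rot": [0,0,0],"xyz": [0,0,0],"gripper": 0.0}])

```text
time: 6.4
tool_pos: [0.6271, -0.1294, 0.1007]
tcp_rot: [1.871, 2.054, 0.502]
wrist_force: [0.2, 0.6, -0.5]
width: 0.289
```

Run:
```python
from h import *
go(s2w([0.006,0,-.013]),tool_R(RS[:,1],-RS[:,2]))
c=snap('side');save('s5',c['pixels'][100:240,200:340],4.2)
c=snap('top');save('t5',c['pixels'][130:240,290:410],5)
```

```text
t 6.4 pos [ 0.6271 -0.1294  0.1007] saddle [0.0074 0.0036 0.0139] q [-0.3511  0.09    2.1496  0.4252  0.5042 -2.3476] w 0.28907149062352855 F [ 0.1924  0.6206 -0.5214]
rot first (tool) [-0.0025 -0.0025  0.0003] norm 0.0035806450733348355
then shift in new tool axes [-0.0036 -0.0014  0.0269]
shift in present axes [-0.0036 -0.0013  0.0269]
```

View pics/s5.png

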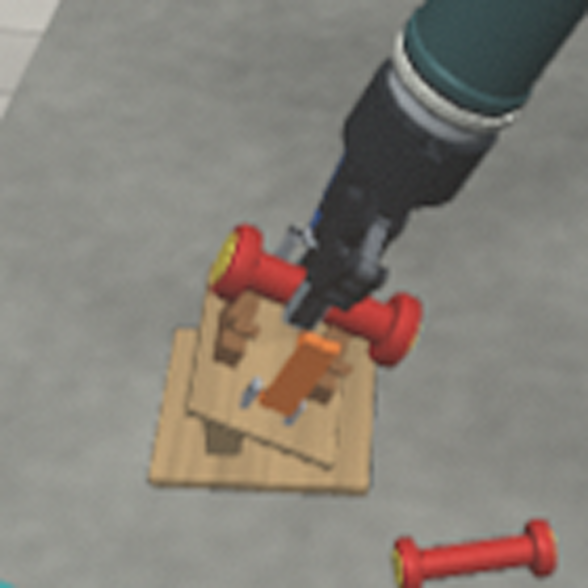

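View pics/t5.png

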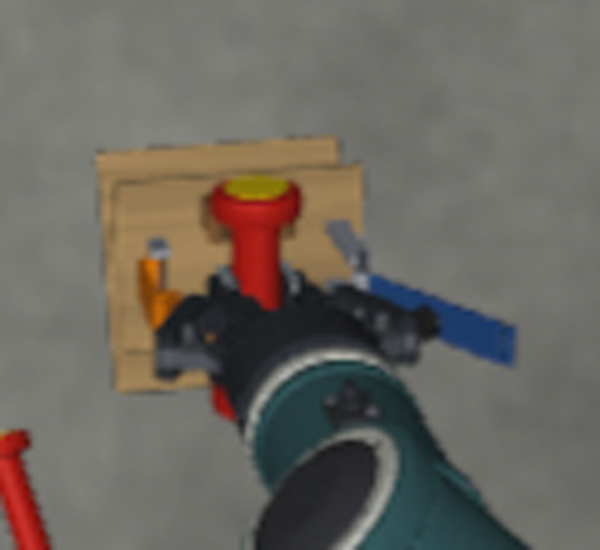

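```bash
cat >> h.py <<'E'
def rattle(n,far=.13):
    from scipy.optimize import least_squares
    c=load(n);P=cloud(c);Q=(P-SO)@RS;hsv=cv2.cvtColor(c['pixels'],cv2.COLOR_RGB2HSV)
    red=((hsv[...,0]<6)|(hsv[...,0]>174))&(hsv[...,1]>170)&(hsv[...,2]>60)&(c['range_z']>0)
    k=red&(np.linalg.norm(Q,axis=-1)<far); q=Q[k]
    h=q[(abs(q[:,0]-np.median(q[:,0]))<1)]
    lo,hi=np.percentile(q[:,0],[1,99]); h=q[(q[:,0]>lo+.022)&(q[:,0]<hi-.022)]
    f=lambda v:np.hypot(h[:,1]-v[0]-v[2]*h[:,0],h[:,2]-v[1]-v[3]*h[:,0])-.013
    r=least_squares(f,[0,h[:,2].mean()-.008,0,0],loss='soft_l1',f_scale=.002)
    print(n,'handle y0,z0,dy/dx,dz/dx',r.x,len(h),'rms',np.std(f(r.x)),'x ext',lo,hi,'mid',(lo+hi)/2)
E
python3 - <<'E'
from h import *
rattle('side');rattle('top')
E
```

```text
side handle y0,z0,dy/dx,dz/dx [ 0.0017  0.03    0.0453 -0.0265] 64 rms 0.0012764868983747848 x ext -0.05630483862307744 0.06133361987307388 mid 0.0025143906249982216
top handle y0,z0,dy/dx,dz/dx [ 0.0039  0.0282 -0.0021 -0.0004] 118 rms 0.0015043069693974757 x ext -0.05307907258110899 0.06305196010715905 mid 0.004986443763025029
```

Call:
arm_command(rows=[{"delta_rot": [0,0,0],"xyz": [-0.0035,-0.002,0.005],"gripper": 0.0},{"delta_rot": [0,0,0],"xyz": [0,0,0.008],"gripper": 0.0},{"delta_rot": [0,0,0],"xyz": [0,0,0.006],"gripper": 0.0},{"delta_rot": [0,0,0],"xyz": [0,0,0.003],"gripper": 0.0},{"delta_rot": [0,0,0],"xyz": [0,0,0.002],"gripper": 0.0},{"delta_rot": [0,0,0],"xyz": [0,0,0],"gripper": 0.0},{"delta_rot": [0,0,0],"xyz": [0,0,0],"gripper": 0.0}])

```text
time: 7.2
tool_pos: [0.6382, -0.1333, 0.0806]
tcp_rot: [1.869, 2.05, 0.503]
wrist_force: [1.3, 0.5, -0.5]
width: 0.29
```

Run:
```python
from h import *
go(s2w([0.005,0,-.015]),tool_R(RS[:,1],-RS[:,2]))
print('F saddle',bot.read_state()['wrist_force']@RS)
snap('side');snap('top');rattle('side');rattle('top')
```

```text
t 7.2 pos [ 0.6382 -0.1333  0.0806] saddle [ 0.0075 -0.0014 -0.0089] q [-0.3505  0.1397  2.1409  0.4606  0.4629 -2.3866] w 0.29019616254560926 F [ 1.2812  0.4709 -0.4915]
rot first (tool) [ 0.0011 -0.0004  0.0003] norm 0.0012216646874654371
then shift in new tool axes [ 0.0014 -0.0025  0.0061]
shift in present axes [ 0.0014 -0.0025  0.0061]
F saddle [ 0.943   0.3512 -1.045 ]
side handle y0,z0,dy/dx,dz/dx [-0.0032  0.0071  0.0121 -0.0007] 58 rms 0.0013613779058338665 x ext -0.05589194782295998 0.06160355721275312 mid 0.0028558046948965674
top handle y0,z0,dy/dx,dz/dx [-0.0009  0.0044  0.0186 -0.0066] 116 rms 0.01036037322885703 x ext -0.052994386873157155 0.06193723846126487 mid 0.0044714257940538585
```

Call:
arm_command(rows=[{"delta_rot": [0,0,0],"xyz": [0.0015,-0.003,0.0],"gripper": 0.0},{"delta_rot": [0,0,0],"xyz": [0,0,0.002],"gripper": 0.0},{"delta_rot": [0,0,0],"xyz": [0,0,0.002],"gripper": 0.0},{"delta_rot": [0,0,0],"xyz": [0,0,0.001],"gripper": 0.0},{"delta_rot": [0,0,0],"xyz": [0,0,0],"gripper": 0.0},{"delta_rot": [0,0,0],"xyz": [0,0,0],"gripper": 0.0}], force=30)

```text
time: 7.9
tool_pos: [0.6378, -0.1328, 0.0754]
tcp_rot: [1.868, 2.049, 0.502]
wrist_force: [-4.9, -3.4, 5.1]
width: 0.288
```

Run:
```python
from h import *
go(s2w([0.005,0,-.015]),tool_R(RS[:,1],-RS[:,2]))
print('F saddle',bot.read_state()['wrist_force']@RS)
snap('side');snap('top');rattle('side');rattle('top')
```

```text
t 7.9 pos [ 0.6378 -0.1328  0.0754] saddle [ 0.0048 -0.0008 -0.0133] q [-0.3491  0.1461  2.1458  0.4692  0.4508 -2.3957] w 0.28838851487400524 F [-4.9477 -3.3535  5.0602]
rot first (tool) [0.0019 0.001  0.0007] norm 0.002274831220633259
then shift in new tool axes [0.0008 0.0002 0.0017]
shift in present axes [0.0008 0.0002 0.0017]
F saddle [-2.3069 -2.8847  6.9056]
side handle y0,z0,dy/dx,dz/dx [-0.0024  0.0027  0.0082 -0.0104] 53 rms 0.001370261106983869 x ext -0.0578263762862954 0.05932413257203382 mid 0.0007488781428692075
top handle y0,z0,dy/dx,dz/dx [ 0.0003 -0.0003 -0.0231  0.0161] 113 rms 0.010045744323230516 x ext -0.05572355784270038 0.058781636124738315 mid 0.0015290391410189667
```

Seated in both Vs (7 N up, both wings bearing). Slide down the slope.

Call:
arm_command(rows=[{"delta_rot": [0,0,0],"xyz": [-0.0005,-0.001,0.0],"gripper": 0.0},{"delta_rot": [0,0,0],"xyz": [0,-0.001,0],"gripper": 0.0},{"delta_rot": [0,0,0],"xyz": [0,-0.001,0],"gripper": 0.0},{"delta_rot": [0,0,0],"xyz": [0,-0.001,0],"gripper": 0.0},{"delta_rot": [0,0,0],"xyz": [0,-0.001,0],"gripper": 0.0},{"delta_rot": [0,0,0],"xyz": [0,0,0],"gripper": 0.0},{"delta_rot": [0,0,0],"xyz": [0,0,0],"gripper": 0.0}])

```text
time: 8.7
tool_pos: [0.6342, -0.1334, 0.0733]
tcp_rot: [1.868, 2.048, 0.503]
wrist_force: [1.9, -4.3, 4.2]
width: 0.291
```

Run:
```python
from h import *
go(s2w([0.005,0,-.015]))
print('F saddle',bot.read_state()['wrist_force']@RS)
snap('side');snap('top');rattle('side');rattle('top')
```

```text
t 8.7 pos [ 0.6342 -0.1334  0.0733] saddle [ 0.0006 -0.0011 -0.0135] q [-0.353   0.1434  2.1543  0.4793  0.4463 -2.4092] w 0.29108084848660104 F [ 1.8639 -4.2706  4.1843]
shift in present axes [0.0011 0.0044 0.0015]
F saddle [ 3.2303 -4.4238  3.0357]
side handle y0,z0,dy/dx,dz/dx [-0.0039  0.0029 -0.0095  0.0026] 56 rms 0.0016374192766646844 x ext -0.06278270152683789 0.054741201114954036 mid -0.004020750205941927
top handle y0,z0,dy/dx,dz/dx [ 0.0001  0.0001 -0.0135 -0.0034] 113 rms 0.01059363108755667 x ext -0.061251507921304627 0.05473209682433826 mid -0.003259705548483184
```

Call:
arm_command(rows=[{"delta_rot": [0,0,0],"xyz": [-0.001,0,0.001],"gripper": 0.0},{"delta_rot": [0,0,0],"xyz": [0,-0.001,0],"gripper": 0.0},{"delta_rot": [0,0,0],"xyz": [0,-0.001,0],"gripper": 0.0},{"delta_rot": [0,0,0],"xyz": [0,0,0],"gripper": 0.0},{"delta_rot": [0,0,0],"xyz": [0,0,0],"gripper": 0.0}])

```text
time: 9.3
tool_pos: [0.6343, -0.1336, 0.073]
tcp_rot: [1.866, 2.048, 0.506]
wrist_force: [2.7, 1.0, 9.0]
width: 0.286
```

Run:
```python
from h import *
go(s2w([0.005,0,-.015]))
print('F saddle',bot.read_state()['wrist_force']@RS)
snap('side');snap('top');rattle('side');rattle('top')
```

```text
t 9.3 pos [ 0.6343 -0.1336  0.073 ] saddle [ 0.0005 -0.0014 -0.0138] q [-0.3547  0.1438  2.1554  0.4871  0.4448 -2.4182] w 0.2863377386158042 F [2.6998 1.0147 9.0082]
shift in present axes [0.0014 0.0045 0.0012]
F saddle [6.6268 0.7623 6.706 ]
side handle y0,z0,dy/dx,dz/dx [-0.0044  0.0028  0.023  -0.013 ] 58 rms 0.0014656176922218244 x ext -0.06321618100497944 0.054175179138802966 mid -0.004520500933088239
top handle y0,z0,dy/dx,dz/dx [-0.001  -0.0003  0.022  -0.0284] 115 rms 0.01029888115817642 x ext -0.0597725452873542 0.05520037441736634 mid -0.00228608543499393
```

Call:
arm_command(rows=[{"delta_rot": [0,0,0],"xyz": [0,-0.001,0],"gripper": 0.0},{"delta_rot": [0,0,0],"xyz": [0,-0.001,0],"gripper": 0.0},{"delta_rot": [0,0,0],"xyz": [0,-0.001,0],"gripper": 0.0},{"delta_rot": [0,0,0],"xyz": [0,0,0],"gripper": 0.0},{"delta_rot": [0,0,0],"xyz": [0,0,0],"gripper": 0.0}])

```text
time: 9.9
tool_pos: [0.6342, -0.1338, 0.0731]
tcp_rot: [1.864, 2.044, 0.509]
wrist_force: [14.8, 4.3, 3.4]
width: 0.291
```

Run:
```python
from h import *
go(s2w([0.005,0,-.015]))
print('F saddle',bot.read_state()['wrist_force']@RS)
c=snap('side');save('s6',c['pixels'][130:230,210:310],6)
c=snap('top');rattle('side');rattle('top');save('t6',c['pixels'][150:230,300:380],7)
```

```text
t 9.9 pos [ 0.6342 -0.1338  0.0731] saddle [ 0.0005 -0.0015 -0.0137] q [-0.3553  0.1424  2.1583  0.4948  0.4402 -2.4258] w 0.290736776736318 F [14.8033  4.2528  3.3859]
shift in present axes [0.0015 0.0045 0.0013]
F saddle [14.9851  2.8749 -3.9835]
side handle y0,z0,dy/dx,dz/dx [-0.0034  0.0021  0.0198  0.0007] 56 rms 0.0016219292410892888 x ext -0.06339509860243142 0.05489966918860154 mid -0.0042477147069149394
top handle y0,z0,dy/dx,dz/dx [-0.0003  0.0001 -0.0148 -0.0074] 114 rms 0.013637059501267965 x ext -0.058550024430605946 0.05403535336115192 mid -0.002257335534727012
```

View pics/s6.png

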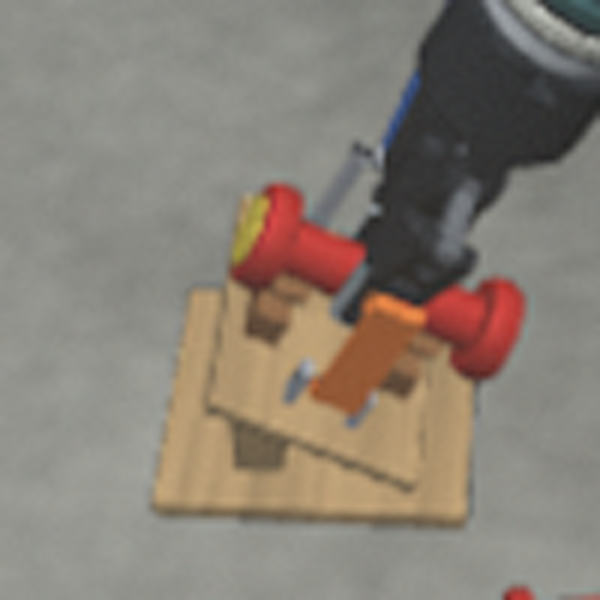

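View pics/t6.png

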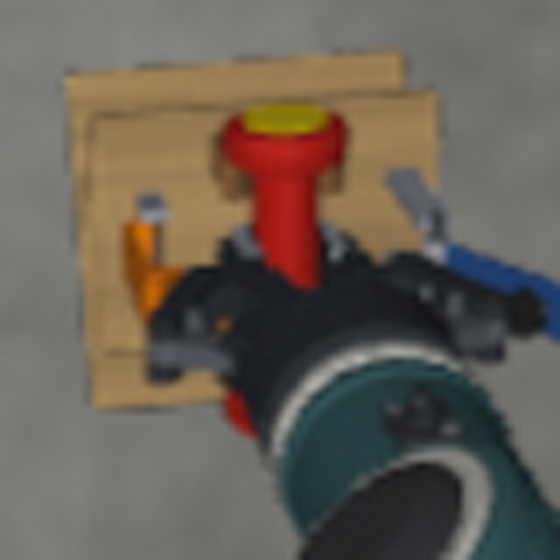

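The upper cap is against the upper V (15 N without motion; side crop cap at (268,235) touching the V at (270,290)). Ease the push and press it down lightly.

Call:
arm_command(rows=[{"delta_rot": [0,0,0],"xyz": [0,0.001,0.0005],"gripper": 0.0},{"delta_rot": [0,0,0],"xyz": [0,0.001,0.001],"gripper": 0.0},{"delta_rot": [0,0,0],"xyz": [0,0,0],"gripper": 0.0},{"delta_rot": [0,0,0],"xyz": [0,0,0],"gripper": 0.0},{"delta_rot": [0,0,0],"xyz": [0,0,0],"gripper": 0.0}])

```text
time: 10.5
tool_pos: [0.6344, -0.1336, 0.0729]
tcp_rot: [1.865, 2.048, 0.508]
wrist_force: [-6.6, 1.2, 20.7]
width: 0.283
```

Run:
```python
from h import *
go(s2w([0.005,0,-.015]),tool_R(RS[:,1],-RS[:,2]))
print('F saddle',bot.read_state()['wrist_force']@RS)
```

```text
t 10.5 pos [ 0.6344 -0.1336  0.0729] saddle [ 0.0005 -0.0014 -0.014 ] q [-0.3551  0.1439  2.1561  0.4907  0.4436 -2.4227] w 0.2825596426117425 F [-6.6288  1.1904 20.7041]
rot first (tool) [ 0.0064 -0.0002  0.0013] norm 0.006539093169662656
then shift in new tool axes [0.0014 0.0045 0.001 ]
shift in present axes [0.0014 0.0044 0.0011]
F saddle [ 3.8022  1.7943 21.3622]
```

Call:
arm_command(rows=[{"delta_rot": [0,0,0],"xyz": [0,-0.0005,-0.001],"gripper": 0.0},{"delta_rot": [0,0,0],"xyz": [0,0,0],"gripper": 0.0},{"delta_rot": [0,0,0],"xyz": [0,0,0],"gripper": 0.0},{"delta_rot": [0,0,0],"xyz": [0,0,0],"gripper": 0.0}], force=20)

```text
time: 10.9
tool_pos: [0.6343, -0.1337, 0.073]
tcp_rot: [1.865, 2.046, 0.508]
wrist_force: [4.2, 2.8, 11.1]
width: 0.288
```

Run:
```python
from h import *
go(s2w([0.005,0,-.015]),tool_R(RS[:,1],-RS[:,2]))
print('F saddle',bot.read_state()['wrist_force']@RS)
```

```text
t 10.9 pos [ 0.6343 -0.1337  0.073 ] saddle [ 0.0005 -0.0014 -0.0138] q [-0.3551  0.1433  2.1567  0.4913  0.4426 -2.4225] w 0.287732598896764 F [ 4.2384  2.7628 11.0525]
rot first (tool) [0.0072 0.0004 0.0007] norm 0.007212254596580653
then shift in new tool axes [0.0014 0.0045 0.0012]
shift in present axes [0.0014 0.0044 0.0012]
F saddle [9.0722 2.3618 7.7377]
```

Good: 8 N seated, 9 N against the stop. Release a little and pull straight out.

Call:
arm_command(rows=[{"delta_rot": [0,0,0],"xyz": [0,0,0],"gripper": 0.029},{"delta_rot": [0,0,0],"xyz": [0,0,0],"gripper": 0.031},{"delta_rot": [0,0,0],"xyz": [0,0,0],"gripper": 0.033},{"delta_rot": [0,0,0],"xyz": [0,0,0],"gripper": 0.034},{"delta_rot": [0,0,0],"xyz": [0,0,0],"gripper": 0.034}])

```text
time: 11.4
tool_pos: [0.6297, -0.1336, 0.0681]
tcp_rot: [1.871, 2.052, 0.502]
wrist_force: [-1.0, -1.1, -0.1]
width: 0.397
```

Run:
```python
from h import *
go(s2w([0,0,.2]),tool_R(RS[:,1],-RS[:,2]))
print('F saddle',bot.read_state()['wrist_force']@RS)
```

```text
t 11.4 pos [ 0.6297 -0.1336  0.0681] saddle [-0.0057 -0.0009 -0.016 ] q [-0.357   0.1458  2.1621  0.4884  0.4433 -2.4226] w 0.3966920972979013 F [-1.0273 -1.0834 -0.0811]
rot first (tool) [-0.0013 -0.0015  0.    ] norm 0.0020151477382146094
then shift in new tool axes [ 0.0009  0.0057 -0.216 ]
shift in present axes [ 0.0012  0.0054 -0.2161]
F saddle [-1.0331 -0.9844  0.4464]
```

Call:
arm_command(rows=[{"delta_rot": [0,0,0],"xyz": [0,0,-0.005],"gripper": 0.034},{"delta_rot": [0,0,0],"xyz": [0,0,-0.01],"gripper": 0.034},{"delta_rot": [0,0,0],"xyz": [0,0,-0.02],"gripper": 0.034},{"delta_rot": [0,0,0],"xyz": [0,0,-0.03],"gripper": 0.034},{"delta_rot": [0,0,0],"xyz": [0,0,-0.04],"gripper": 0.034},{"delta_rot": [0,0,0],"xyz": [0,0,-0.04],"gripper": 0.034},{"delta_rot": [0,0,0],"xyz": [0,0,-0.03],"gripper": 0.0},{"delta_rot": [0,0,0],"xyz": [0,0,0],"gripper": 0.0}])

```text
time: 12.2
tool_pos: [0.5517, -0.1429, 0.2313]
tcp_rot: [1.862, 2.043, 0.505]
wrist_force: [0.2, 0.5, 0.4]
width: 0.069
```

Run:
```python
from h import *
go(s2w([0,-.14,.16]),tool_R(RS[:,1],-RS[:,2]))
c=snap('side');save('s7',c['pixels'][90:230,200:340],4.2)
c=snap('top');rattle('side');rattle('top');save('t7',c['pixels'][140:230,300:420],6)
```

```text
t 12.2 pos [ 0.5517 -0.1429  0.2313] saddle [-0.    -0.003  0.165] q [-0.4417 -0.208   2.165   0.3405  0.7817 -2.2992] w 0.0688183123202581 F [0.1921 0.4737 0.4203]
rot first (tool) [0.0097 0.0047 0.0018] norm 0.01090546252379202
then shift in new tool axes [-0.137  0.     0.005]
shift in present axes [-0.137  -0.0003  0.0056]
side handle y0,z0,dy/dx,dz/dx [-0.0032  0.0021  0.0157 -0.0201] 108 rms 0.001615464632173704 x ext -0.06279614389580357 0.05394002898608238 mid -0.004428057454860593
top handle y0,z0,dy/dx,dz/dx [-0.0004 -0.0003  0.0262  0.004 ] 229 rms 0.0016682635164074315 x ext -0.06357612960995947 0.05387904740730955 mid -0.00484854110132496
```

View pics/s7.png

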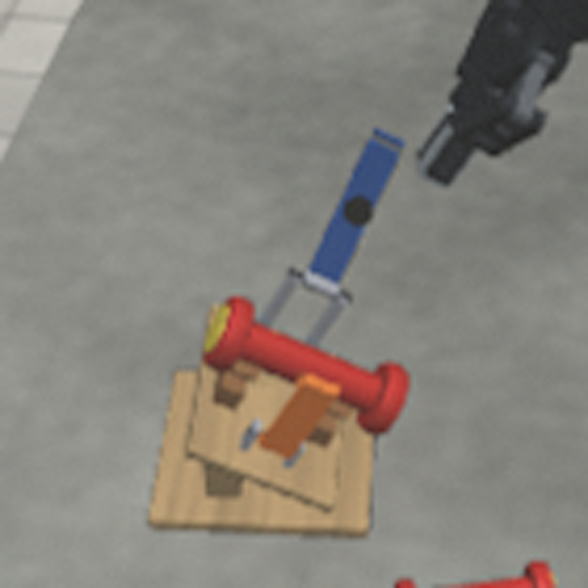

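View pics/t7.png

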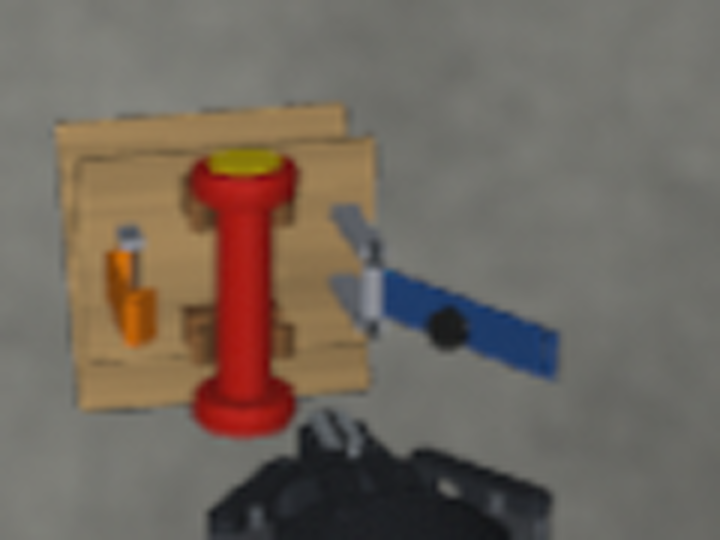

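The rattle rests in both Vs, upper cap (crop 235,330) against the upper V; strap open with tip at side crop (390,140). Joint 6 is near its limit, so I turn the tool a quarter turn before going to the strap's outer side.

Call:
arm_command(rows=[{"delta_rot": [0.0097,0.0047,0.0018],"xyz": [0,0,0],"gripper": 0.0},{"delta_rot": [0,0,0.143],"xyz": [0,0,0],"gripper": 0.0},{"delta_rot": [0,0,0.143],"xyz": [0,0,0],"gripper": 0.0},{"delta_rot": [0,0,0.143],"xyz": [0,0,0],"gripper": 0.0},{"delta_rot": [0,0,0.143],"xyz": [0,0,0],"gripper": 0.0},{"delta_rot": [0,0,0.143],"xyz": [0,0,0],"gripper": 0.0},{"delta_rot": [0,0,0.143],"xyz": [0,0,0],"gripper": 0.0},{"delta_rot": [0,0,0.143],"xyz": [0,0,0],"gripper": 0.0},{"delta_rot": [0,0,0.143],"xyz": [0,0,0],"gripper": 0.0},{"delta_rot": [0,0,0.143],"xyz": [0,0,0],"gripper": 0.0},{"delta_rot": [0,0,0.143],"xyz": [0,0,0],"gripper": 0.0},{"delta_rot": [0,0,0.14],"xyz": [0,0,0],"gripper": 0.0}])

```text
time: 13.5
tool_pos: [0.5497, -0.1408, 0.2218]
tcp_rot: [-3.024, -0.131, -0.719]
wrist_force: [-0.4, -0.0, -0.6]
width: -0.004
```

Run:
```python
from h import *
go(s2w([0,-.145,.16]),tool_R(RS[:,0],-RS[:,2]))
```

```text
t 13.5 pos [ 0.5497 -0.1408  0.2218] saddle [-0.006  -0.0007  0.1574] q [-0.4396 -0.1907  2.1624  0.336   0.7922 -0.7177] w -0.004158108465102652 F [-0.434  -0.0293 -0.6487]
rot first (tool) [-0.0075  0.0129 -0.0072] norm 0.016582104387934775
then shift in new tool axes [ 0.006   0.1443 -0.0026]
shift in present axes [ 0.007   0.1442 -0.0038]
```

Call:
arm_command(rows=[{"delta_rot": [-0.0075,0.0129,-0.0072],"xyz": [0.006,0,-0.005],"gripper": 0.0},{"delta_rot": [0,0,0],"xyz": [0,0.036,0],"gripper": 0.0},{"delta_rot": [0,0,0],"xyz": [0,0.036,0],"gripper": 0.0},{"delta_rot": [0,0,0],"xyz": [0,0.036,0],"gripper": 0.0},{"delta_rot": [0,0,0],"xyz": [0,0.036,0],"gripper": 0.0},{"delta_rot": [0,0,0],"xyz": [0,0,0],"gripper": 0.0},{"delta_rot": [0,0,0],"xyz": [0,0,0],"gripper": 0.0}])

```text
time: 14.2
tool_pos: [0.5671, -0.2849, 0.2313]
tcp_rot: [-3.028, -0.15, -0.746]
wrist_force: [0.0, 0.6, -1.0]
width: 0.001
```

Run:
```python
from h import *
go(s2w([0,-.145,.09]),tool_R(RS[:,0],-RS[:,2]))
```

```text
t 14.2 pos [ 0.5671 -0.2849  0.2313] saddle [ 0.002  -0.1458  0.1639] q [-0.6842 -0.0308  2.0065  0.4431  0.8577 -1.0236] w 0.0009999883737882905 F [ 0.0485  0.5626 -1.0073]
rot first (tool) [ 0.0012 -0.0027  0.0071] norm 0.007665209226141246
then shift in new tool axes [-0.002  -0.0008  0.0739]
shift in present axes [-0.0022 -0.0009  0.0738]
```

Now down to fingertip height z = 0.09 beside the strap.

Call:
arm_command(rows=[{"delta_rot": [0,0,0.007],"xyz": [-0.002,0,0.014],"gripper": 0.0},{"delta_rot": [0,0,0],"xyz": [0,0,0.03],"gripper": 0.0},{"delta_rot": [0,0,0],"xyz": [0,0,0.03],"gripper": 0.0},{"delta_rot": [0,0,0],"xyz": [0,0,0],"gripper": 0.0},{"delta_rot": [0,0,0],"xyz": [0,0,0],"gripper": 0.0}])

```text
time: 14.7
tool_pos: [0.5993, -0.2797, 0.1644]
tcp_rot: [-3.026, -0.141, -0.744]
wrist_force: [0.0, -0.3, 1.3]
width: -0.002
```

Run:
```python
from h import *
go(s2w([0,-.12,.09]),tool_R(RS[:,0],-RS[:,2]))
c=snap('side');save('s8',c['pixels'][80:230,200:350],4)
c=snap('top');save('t8',c['pixels'][140:240,310:430],6)
```

```text
t 14.7 pos [ 0.5993 -0.2797  0.1644] saddle [-0.     -0.1436  0.0896] q [-0.6385  0.0811  2.0241  0.4855  0.7255 -1.0477] w -0.0017755550980483022 F [ 0.031  -0.3332  1.3471]
rot first (tool) [-0.0005 -0.002   0.0007] norm 0.00219860496892078
then shift in new tool axes [ 0.     -0.0236 -0.0004]
shift in present axes [ 0.     -0.0236 -0.0004]
```

View pics/s8.png

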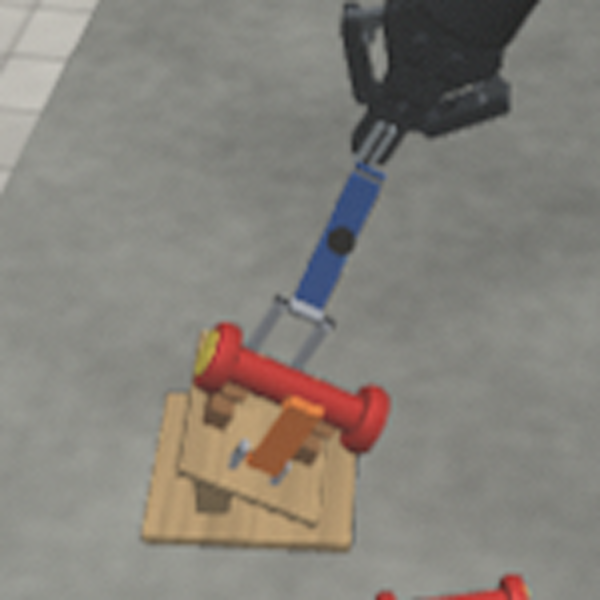

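View pics/t8.png

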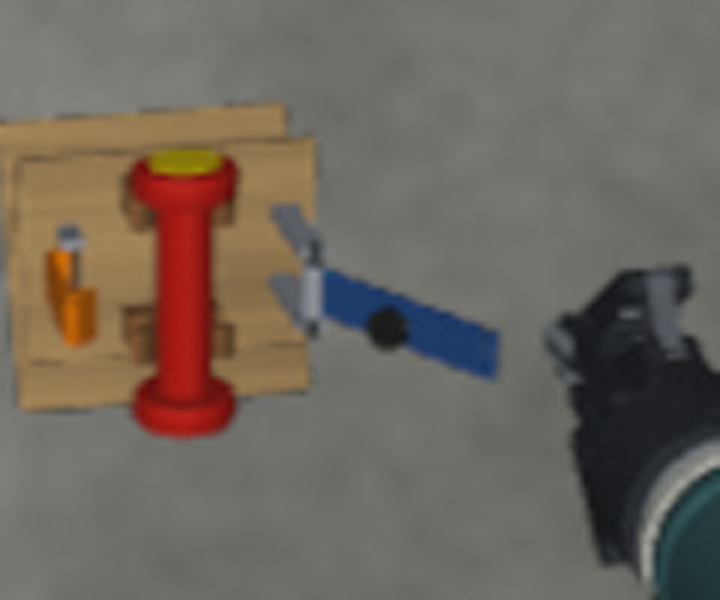

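The strap tip (top crop 497,355) is in front of the closed fingers (555,350), in line. Push it over.

Call:
arm_command(rows=[{"delta_rot": [0,0,0],"xyz": [0,-0.008,0.002],"gripper": 0.0},{"delta_rot": [0,0,0],"xyz": [0,-0.008,0],"gripper": 0.0},{"delta_rot": [0,0,0],"xyz": [0,-0.006,0],"gripper": 0.0},{"delta_rot": [0,0,0],"xyz": [0,-0.006,0],"gripper": 0.0},{"delta_rot": [0,0,0],"xyz": [0,-0.006,0],"gripper": 0.0},{"delta_rot": [0,0,0],"xyz": [0,-0.006,0],"gripper": 0.0},{"delta_rot": [0,0,0],"xyz": [0,-0.006,0],"gripper": 0.0},{"delta_rot": [0,0,0],"xyz": [0,-0.006,0],"gripper": 0.0}])

```text
time: 15.6
tool_pos: [0.5961, -0.2294, 0.1643]
tcp_rot: [-3.028, -0.138, -0.748]
wrist_force: [0.3, -2.2, 1.6]
width: -0.003
```

```bash
cat >> h.py <<'E'
def strap(n):
    c=load(n);P=cloud(c);Q=(P-SO)@RS;hsv=cv2.cvtColor(c['pixels'],cv2.COLOR_RGB2HSV)
    b=(hsv[...,0]>100)&(hsv[...,0]<130)&(hsv[...,1]>120)&(np.linalg.norm(Q-[0,-.03,.05],axis=-1)<.15)&(c['range_z']>0)
    q=Q[b]
    if len(q)<8: print(n,'few blue',len(q));return
    print(n,len(q),'blue x',np.median(q[:,0]),'phi deg',np.degrees(np.arctan2(np.median(q[:,1])+.053,np.median(q[:,2])-.022)),'y',np.percentile(q[:,1],[3,97]),'z',np.percentile(q[:,2],[3,97]))
E
python3 - <<'E'
from h import *
go(s2w([0,-.068,.09]),tool_R(RS[:,0],-RS[:,2]))
c=snap('side');save('s9',c['pixels'][80:230,200:350],4)
c=snap('top');strap('side');strap('top');print(bot.read_state()['wrist_force']@RS)
E
```

```text
t 15.6 pos [ 0.5961 -0.2294  0.1643] saddle [ 0.0012 -0.0932  0.0888] q [-0.5604  0.0242  2.0852  0.4583  0.6875 -0.9579] w -0.0033157737431055503 F [ 0.3084 -2.2204  1.5671]
rot first (tool) [ 0.0024 -0.0044 -0.0004] norm 0.005047406480189364
then shift in new tool axes [-0.0012 -0.0252 -0.0012]
shift in present axes [-0.0012 -0.0252 -0.0013]
side 136 blue x 0.00286545075916451 phi deg -15.747232227930333 y [-0.0795 -0.0591] z [0.0313 0.1222]
top 125 blue x 0.003932384135365441 phi deg -13.956681211473633 y [-0.0805 -0.0566] z [0.0372 0.1222]
[-0.1227 -0.9746 -0.704 ]
```

View pics/s9.png

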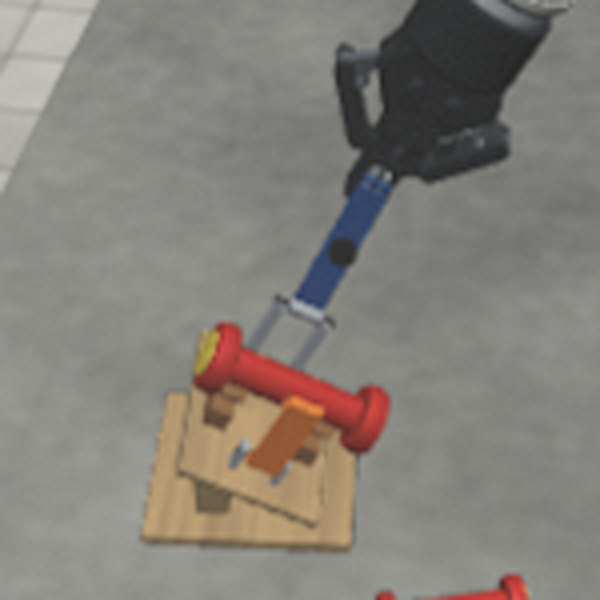

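Strap follows the fingers, now about -15° (side crop, tip at (375,180)). Continue past vertical.

Call:
arm_command(rows=[{"delta_rot": [0,0,0],"xyz": [-0.001,-0.006,0],"gripper": 0.0},{"delta_rot": [0,0,0],"xyz": [0,-0.006,0],"gripper": 0.0},{"delta_rot": [0,0,0],"xyz": [0,-0.006,0],"gripper": 0.0},{"delta_rot": [0,0,0],"xyz": [0,-0.006,0],"gripper": 0.0},{"delta_rot": [0,0,0],"xyz": [0,-0.006,0],"gripper": 0.0},{"delta_rot": [0,0,0],"xyz": [0,-0.006,0],"gripper": 0.0},{"delta_rot": [0,0,0],"xyz": [0,-0.006,0],"gripper": 0.0},{"delta_rot": [0,0,0],"xyz": [0,0,0],"gripper": 0.0}])

```text
time: 16.5
tool_pos: [0.5913, -0.1872, 0.1636]
tcp_rot: [-3.027, -0.139, -0.748]
wrist_force: [-0.6, -2.0, -1.5]
width: -0.003
```

Run:
```python
from h import *
go(s2w([0,-.0315,.0864]),tool_R(RS[:,0],-RS[:,2]))
c=snap('side');save('s10',c['pixels'][80:230,200:350],4)
c=snap('top');strap('side');strap('top');print(bot.read_state()['wrist_force']@RS)
```

```text
t 16.5 pos [ 0.5913 -0.1872  0.1636] saddle [ 0.0001 -0.0507  0.0885] q [-0.4905 -0.0206  2.1316  0.4276  0.661  -0.8731] w -0.00321722749068397 F [-0.5513 -2.0335 -1.4694]
rot first (tool) [ 0.0018 -0.0042  0.0002] norm 0.004548436282820279
then shift in new tool axes [-0.0001 -0.0192  0.0021]
shift in present axes [-0.0001 -0.0192  0.0021]
side 19 blue x 0.002011537681530521 phi deg 12.206410279275223 y [-0.0347 -0.0282] z [0.1131 0.1234]
top 16 blue x 0.006540216469879999 phi deg 12.1516296542477 y [-0.0395 -0.0295] z [0.0865 0.1228]
[-1.331  -1.4744  0.3731]
```

View pics/s10.png

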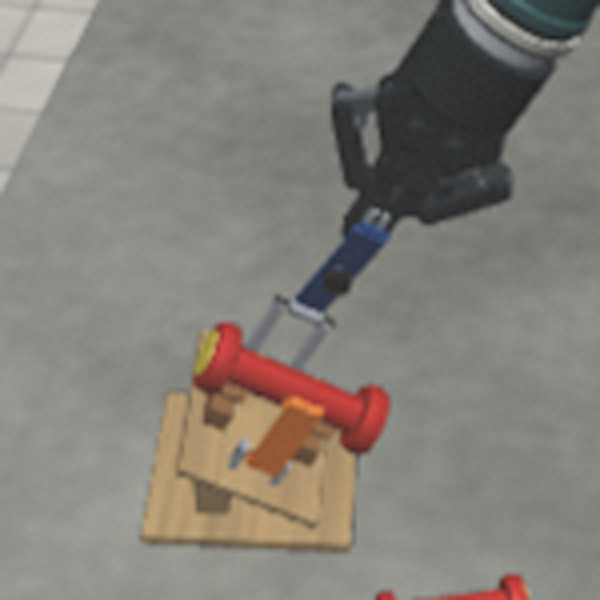

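Strap now about 12° past vertical (tip at crop (373,232)), against the fingertips. Follow the arc.

Call:
arm_command(rows=[{"delta_rot": [0,0,0],"xyz": [0,-0.0064,0.0007],"gripper": 0.0},{"delta_rot": [0,0,0],"xyz": [0,-0.0064,0.0007],"gripper": 0.0},{"delta_rot": [0,0,0],"xyz": [0,-0.0064,0.0007],"gripper": 0.0},{"delta_rot": [0,0,0],"xyz": [0,-0.0057,0.0031],"gripper": 0.0},{"delta_rot": [0,0,0],"xyz": [0,-0.0057,0.0031],"gripper": 0.0},{"delta_rot": [0,0,0],"xyz": [0,-0.0057,0.0031],"gripper": 0.0},{"delta_rot": [0,0,0],"xyz": [0,0,0],"gripper": 0.0}])

```text
time: 17.3
tool_pos: [0.5934, -0.1504, 0.1531]
tcp_rot: [-3.027, -0.139, -0.747]
wrist_force: [-0.8, -1.1, 1.2]
width: -0.003
```

Run:
```python
from h import *
go(s2w([0,-.0002,.0635]),tool_R(RS[:,0],-RS[:,2]))
c=snap('side');save('s11',c['pixels'][80:230,200:350],4)
c=snap('top');strap('side');strap('top');print(bot.read_state()['wrist_force']@RS)
```

```text
t 17.3 pos [ 0.5934 -0.1504  0.1531] saddle [ 0.     -0.0143  0.0767] q [-0.4181 -0.0323  2.1646  0.4012  0.6172 -0.7928] w -0.0034033582372117285 F [-0.8372 -1.0581  1.2339]
rot first (tool) [ 0.0013 -0.0039  0.    ] norm 0.0041070826210771235
then shift in new tool axes [-0.     -0.0141  0.0132]
shift in present axes [-0.0001 -0.0141  0.0132]
side 8 blue x 0.0010268007953442384 phi deg 41.78149503625719 y [0.0099 0.016 ] z [0.0923 0.0996]
top 53 blue x 0.0030042909302022257 phi deg 41.607145986659596 y [-0.0113  0.015 ] z [0.0695 0.1141]
[-0.1207 -0.712   1.5618]
```

View pics/s11.png

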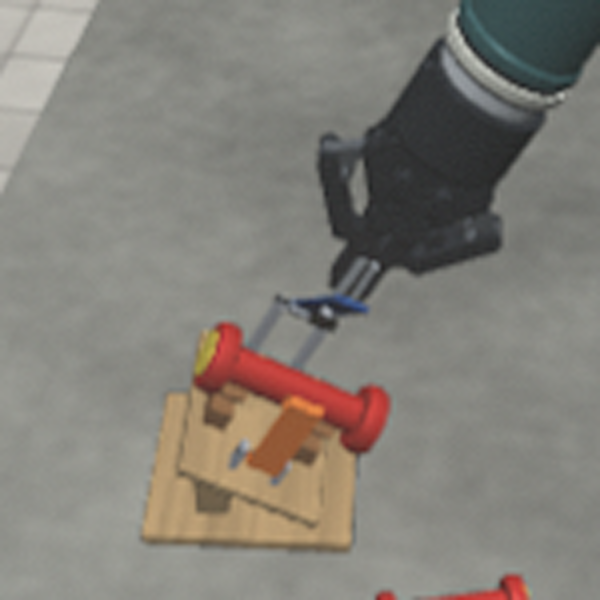

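Strap at about 42°, edge-on at crop (330,305). Continue.

Call:
arm_command(rows=[{"delta_rot": [0,0,0],"xyz": [0,-0.0047,0.0044],"gripper": 0.0},{"delta_rot": [0,0,0],"xyz": [0,-0.0047,0.0044],"gripper": 0.0},{"delta_rot": [0,0,0],"xyz": [0,-0.0047,0.0044],"gripper": 0.0},{"delta_rot": [0,0,0],"xyz": [0,-0.0032,0.0059],"gripper": 0.0},{"delta_rot": [0,0,0],"xyz": [0,-0.0032,0.0059],"gripper": 0.0},{"delta_rot": [0,0,0],"xyz": [0,-0.0032,0.0059],"gripper": 0.0},{"delta_rot": [0,0,0],"xyz": [0,0,0],"gripper": 0.0}])

```text
time: 18.1
tool_pos: [0.6055, -0.126, 0.1251]
tcp_rot: [-3.027, -0.138, -0.746]
wrist_force: [-0.6, -0.7, 1.9]
width: 0.004
```

Run:
```python
from h import *
go(s2w([0,.014,.026]),tool_R(RS[:,0],-RS[:,2]))
c=snap('side');save('s12',c['pixels'][100:230,210:340],4.5)
c=snap('top');strap('side');strap('top');print(bot.read_state()['wrist_force']@RS)
```

```text
t 18.1 pos [ 0.6055 -0.126   0.1251] saddle [-0.0002  0.009   0.0453] q [-0.3591  0.0118  2.1804  0.3998  0.5433 -0.7518] w 0.0039015323325109056 F [-0.5833 -0.7349  1.8673]
rot first (tool) [ 0.0014 -0.0032 -0.0004] norm 0.0035426646657064002
then shift in new tool axes [ 0.0002 -0.005   0.0193]
shift in present axes [ 0.0001 -0.0051  0.0193]
side 61 blue x 0.006485230319061488 phi deg 69.92596820999395 y [-0.0451  0.0426] z [0.0321 0.0549]
top 124 blue x 0.00022011860473093785 phi deg 65.46283927330806 y [-0.0492  0.0424] z [0.0259 0.0529]
[-1.5567 -1.0792  1.9962]
```

View pics/s12.png

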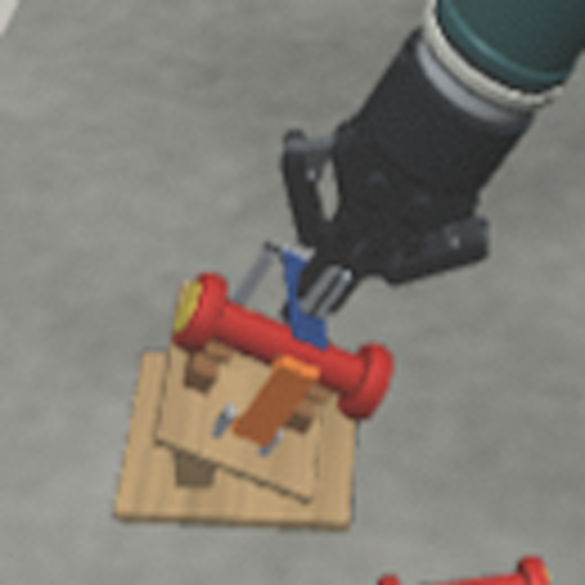

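Strap ~72°, tongue (crop 315,335) nearing the orange catch (295,370). Press down in smaller steps.

Call:
arm_command(rows=[{"delta_rot": [0,0,0],"xyz": [0,-0.002,0.0045],"gripper": 0.0},{"delta_rot": [0,0,0],"xyz": [0,-0.002,0.0045],"gripper": 0.0},{"delta_rot": [0,0,0],"xyz": [0,-0.001,0.003],"gripper": 0.0},{"delta_rot": [0,0,0],"xyz": [0,0,0.003],"gripper": 0.0},{"delta_rot": [0,0,0],"xyz": [0,0,0.002],"gripper": 0.0},{"delta_rot": [0,0,0],"xyz": [0,0,0],"gripper": 0.0}])

```text
time: 18.8
tool_pos: [0.6134, -0.1209, 0.1111]
tcp_rot: [-3.027, -0.137, -0.748]
wrist_force: [-0.1, 0.2, 2.1]
width: 0.005
```

Run:
```python
from h import *
go(s2w([0,.014,.024]),tool_R(RS[:,0],-RS[:,2]))
c=snap('side');save('s13',c['pixels'][130:230,210:310],6)
c=snap('top');strap('side');strap('top');print(bot.read_state()['wrist_force']@RS)
```

```text
t 18.8 pos [ 0.6134 -0.1209  0.1111] saddle [0.0007 0.0133 0.0291] q [-0.343   0.0425  2.18    0.4104  0.5087 -0.7523] w 0.005090833878713675 F [-0.0789  0.1658  2.1261]
rot first (tool) [ 0.0022 -0.0047 -0.0007] norm 0.005246347273272335
then shift in new tool axes [-0.0007 -0.0007  0.0051]
shift in present axes [-0.0008 -0.0007  0.0051]
side 50 blue x 0.005832811041812125 phi deg 83.25567847878875 y [-0.0315  0.0406] z [0.0289 0.034 ]
top 135 blue x 0.00044221237382891616 phi deg 79.76945721628157 y [-0.0489  0.0387] z [0.0226 0.0327]
[ 0.3033 -0.3998  1.6916]
```

View pics/s13.png

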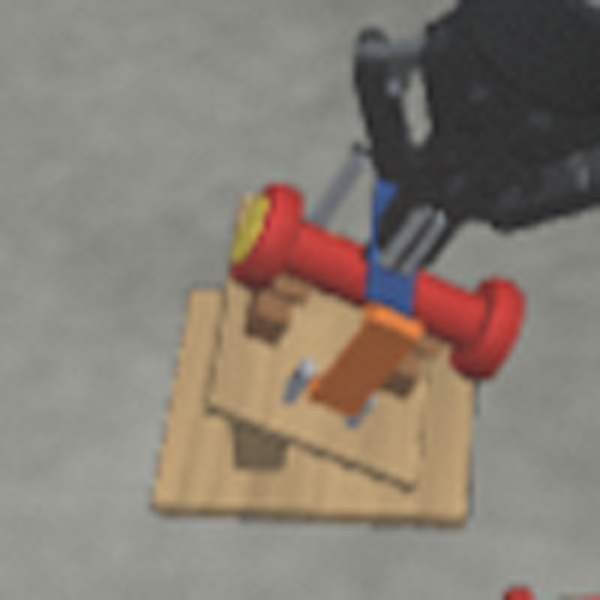

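Strap nearly shut, tongue (crop 392,295) at the catch nose (395,318). Press on in 1 mm steps.

Call:
arm_command(rows=[{"delta_rot": [0,0,0],"xyz": [0,0,0.001],"gripper": 0.0},{"delta_rot": [0,0,0],"xyz": [0,0,0.001],"gripper": 0.0},{"delta_rot": [0,0,0],"xyz": [0,0,0.001],"gripper": 0.0},{"delta_rot": [0,0,0],"xyz": [0,0,0.001],"gripper": 0.0},{"delta_rot": [0,0,0],"xyz": [0,0,0],"gripper": 0.0}])

```text
time: 19.4
tool_pos: [0.6151, -0.1205, 0.1078]
tcp_rot: [-3.027, -0.138, -0.748]
wrist_force: [-1.8, 0.5, 6.4]
width: 0.002
```

Run:
```python
from h import *
go(s2w([0,.014,.024]))
c=snap('side');save('s14',c['pixels'][130:230,210:310],6)
c=snap('top');strap('side');strap('top');print(bot.read_state()['wrist_force']@RS)
```

```text
t 19.4 pos [ 0.6151 -0.1205  0.1078] saddle [0.0007 0.0135 0.0253] q [-0.3412  0.0505  2.1791  0.4146  0.502  -0.7561] w 0.001992826531304035 F [-1.8211  0.48    6.4108]
shift in present axes [-0.0008 -0.0005  0.0013]
side 29 blue x 0.006750350800607693 phi deg 85.40777661129378 y [-0.0277  0.0297] z [0.0261 0.0307]
top 136 blue x 0.0005930494298289981 phi deg 83.9325372765186 y [-0.0491  0.0376] z [0.0214 0.0289]
[1.5339 1.9911 7.067 ]
```

View pics/s14.png

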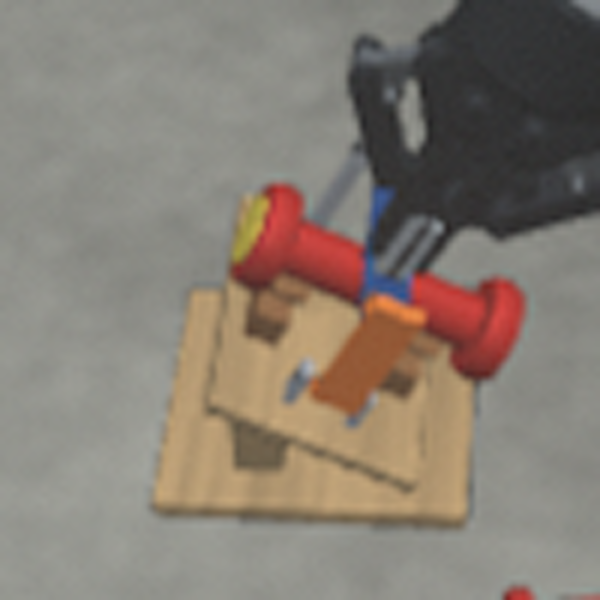

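Call:
arm_command(rows=[{"delta_rot": [0,0,0],"xyz": [0,0,0.001],"gripper": 0.0},{"delta_rot": [0,0,0],"xyz": [0,0,0.001],"gripper": 0.0},{"delta_rot": [0,0,0],"xyz": [0,0,0],"gripper": 0.0},{"delta_rot": [0,0,0],"xyz": [0,0,0],"gripper": 0.0}])

```text
time: 19.9
tool_pos: [0.616, -0.1203, 0.1061]
tcp_rot: [-3.027, -0.138, -0.748]
wrist_force: [-3.0, 1.5, 6.9]
width: 0.001
```

Run:
```python
from h import *
go(s2w([0,.014,.024]))
c=snap('side');save('s15',c['pixels'][150:210,240:300],9)
c=snap('top');strap('side');strap('top');print(bot.read_state()['wrist_force']@RS);save('t15',c['pixels'][150:230,300:380],7)
```

```text
t 19.9 pos [ 0.616  -0.1203  0.1061] saddle [0.0008 0.0136 0.0234] q [-0.3404  0.0544  2.1786  0.4167  0.4989 -0.758 ] w 0.0011440677720749848 F [-2.9764  1.5152  6.9221]
shift in present axes [-0.0008 -0.0004 -0.0006]
side 22 blue x 0.008248158695907296 phi deg 86.31603164744277 y [-0.0258  0.0293] z [0.0234 0.0284]
top 135 blue x 0.00041163188205568053 phi deg 85.54833702157684 y [-0.0493  0.0374] z [0.0199 0.0286]
[-0.7173  2.8935  8.2237]
```

View pics/s15.png

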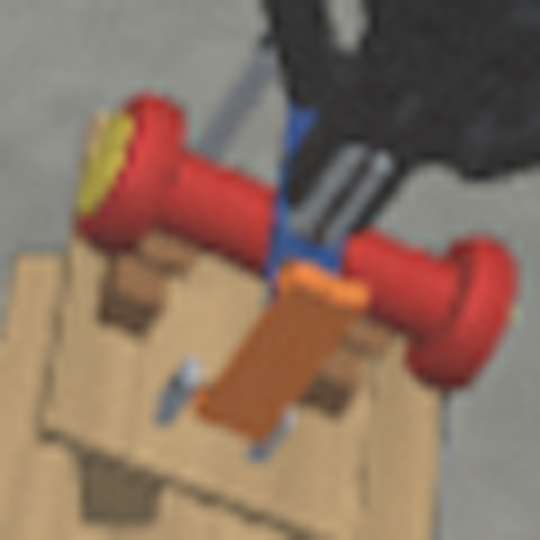

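View pics/t15.png

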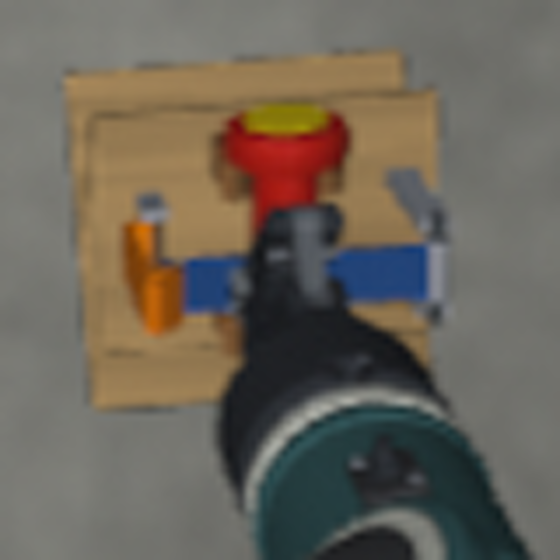

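Call:
arm_command(rows=[{"delta_rot": [0,0,0],"xyz": [0,0,0.001],"gripper": 0.0},{"delta_rot": [0,0,0],"xyz": [0,0,0.001],"gripper": 0.0},{"delta_rot": [0,0,0],"xyz": [0,0,0],"gripper": 0.0},{"delta_rot": [0,0,0],"xyz": [0,0,0],"gripper": 0.0}])

```text
time: 20.4
tool_pos: [0.6166, -0.1203, 0.1052]
tcp_rot: [-3.027, -0.139, -0.748]
wrist_force: [-11.2, 2.4, 15.3]
width: 0.001
```

Run:
```python
from h import *
go(s2w([0,.014,.024]))
c=snap('side');save('s16',c['pixels'][150:210,240:300],9)
c=snap('top');strap('side');strap('top');print(bot.read_state()['wrist_force']@RS);save('t16',c['pixels'][150:230,300:380],7)
for n in('side','top'):
    c=load(n);Q=(cloud(c)-SO)@RS;hsv=cv2.cvtColor(c['pixels'],cv2.COLOR_RGB2HSV)
    o=(hsv[...,1]>185)&(hsv[...,0]>=6)&(hsv[...,0]<20)&(np.linalg.norm(Q-[0,.05,.02],axis=-1)<.06)&(c['range_z']>0);q=Q[o]
    t=q[q[:,2]>.03]; print(n,len(t),'catch top y',np.percentile(t[:,1],[5,50,95]),'z',np.percentile(t[:,2],95))
```

```text
t 20.4 pos [ 0.6166 -0.1203  0.1052] saddle [0.0009 0.0136 0.0223] q [-0.34    0.057   2.178   0.4183  0.4971 -0.7599] w 0.001418256092907714 F [-11.1942   2.4297  15.2746]
shift in present axes [-0.0009 -0.0004 -0.0017]
side 20 blue x 0.008013722116547257 phi deg 87.42617472997352 y [-0.0277  0.0294] z [0.0223 0.0281]
top 136 blue x 0.0011259597329362028 phi deg 86.55328451832943 y [-0.0489  0.0373] z [0.0185 0.0286]
[-2.1575  3.2305 18.5254]Traceback (most recent call last):
  File "<stdin>", line 8, in <module>
    return _quantile_unchecked(
        a, q, axis, out, overwrite_input, method, keepdims, weights)
    return _ureduce(a,
                    func=_quantile_ureduce_func,
    ...<5 lines>...
                    overwrite_input=overwrite_input,
                    method=method)
    r = func(a, **kwargs)
    result = _quantile(arr,
                       quantiles=q,
    ...<2 lines>...
                       out=out,
                       weights=wgt)
    slices_having_nans = np.isnan(arr[-1, ...])
                                  ~~~^^^^^^^^^
IndexError: index -1 is out of bounds for axis 0 with size 0
```

View pics/s16.png

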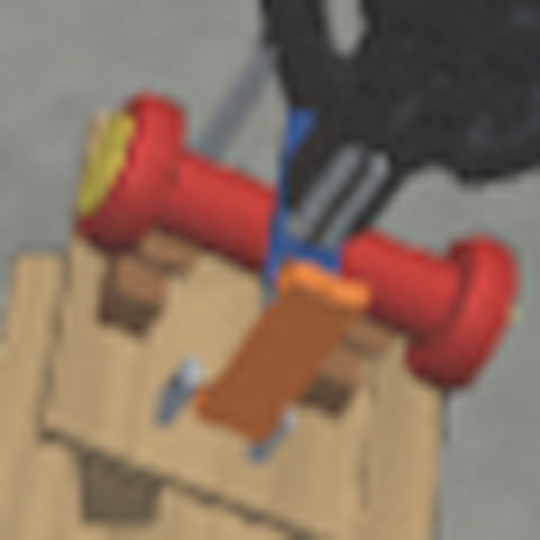

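Force jumped to 18 N and the fingers stopped: the strap is at its end stop. Lift slowly, keeping close so that it cannot fly, and see whether it stays.

Call:
arm_command(rows=[{"delta_rot": [0,0,0],"xyz": [0,0,-0.001],"gripper": 0.0},{"delta_rot": [0,0,0],"xyz": [0,0,-0.001],"gripper": 0.0},{"delta_rot": [0,0,0],"xyz": [0,0,-0.001],"gripper": 0.0},{"delta_rot": [0,0,0],"xyz": [0,0,-0.001],"gripper": 0.0},{"delta_rot": [0,0,0],"xyz": [0,0,-0.002],"gripper": 0.0},{"delta_rot": [0,0,0],"xyz": [0,0,-0.002],"gripper": 0.0},{"delta_rot": [0,0,0],"xyz": [0,0,0],"gripper": 0.0}])

```text
time: 21.2
tool_pos: [0.6126, -0.1209, 0.1105]
tcp_rot: [-3.028, -0.138, -0.746]
wrist_force: [0.0, -0.2, -0.2]
width: 0.002
```

Run:
```python
from h import *
go(s2w([0,.014,.024]))
c=snap('side');save('s17',c['pixels'][150:210,240:300],9)
c=snap('top');strap('side');strap('top');print(bot.read_state()['wrist_force']@RS);save('t17',c['pixels'][150:230,300:380],7)
```

```text
t 21.2 pos [ 0.6126 -0.1209  0.1105] saddle [-0.0003  0.0134  0.0289] q [-0.3433  0.0424  2.1811  0.4096  0.509  -0.7523] w 0.002361739343127585 F [ 0.0453 -0.242  -0.1759]
shift in present axes [ 0.0003 -0.0006  0.0049]
side 47 blue x 0.007838234636489505 phi deg 84.57515871371771 y [-0.034  0.031] z [0.0271 0.0309]
top 138 blue x -9.875030364462289e-05 phi deg 82.92662963137741 y [-0.049   0.0383] z [0.0221 0.0295]
[ 0.252  -0.217   0.0344]
```

View pics/s17.png

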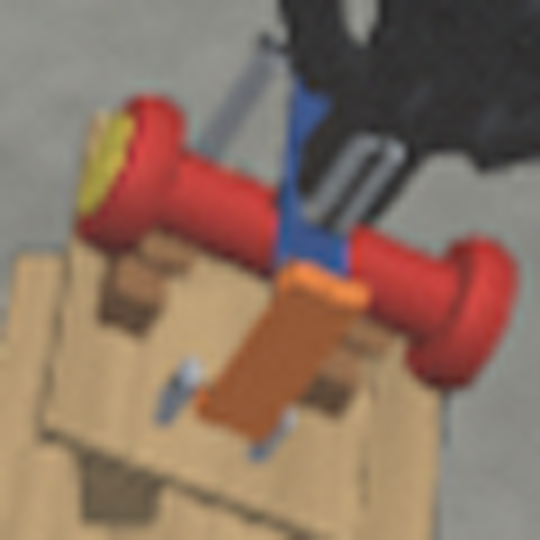

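Wrist force is zero with the fingers 3 mm above the latched height; the strap stayed back. Lift 4 mm more to confirm.

Call:
arm_command(rows=[{"delta_rot": [0,0,0],"xyz": [0,0,-0.002],"gripper": 0.0},{"delta_rot": [0,0,0],"xyz": [0,0,-0.002],"gripper": 0.0},{"delta_rot": [0,0,0],"xyz": [0,0,-0.003],"gripper": 0.0},{"delta_rot": [0,0,0],"xyz": [0,0,0],"gripper": 0.0}])

```text
time: 21.7
tool_pos: [0.61, -0.1214, 0.1179]
tcp_rot: [-3.028, -0.138, -0.749]
wrist_force: [-0.8, -0.1, -1.0]
width: 0.003
```

Run:
```python
from h import *
go(s2w([0,.014,.024]))
snap('side');snap('top');strap('side');strap('top');print(bot.read_state()['wrist_force']@RS)
```

```text
t 21.7 pos [ 0.61   -0.1214  0.1179] saddle [0.0009 0.0131 0.0366] q [-0.3463  0.0267  2.1816  0.4026  0.5222 -0.7461] w 0.0028511771530331455 F [-0.7661 -0.1416 -0.9518]
shift in present axes [-0.0009 -0.001   0.0126]
side 75 blue x 0.006117060602120886 phi deg 83.91311042466424 y [-0.0466  0.0303] z [0.0272 0.031 ]
top 144 blue x 0.00023159449942567465 phi deg 82.95208362815035 y [-0.0493  0.0382] z [0.0227 0.0317]
[-0.1053 -0.0361  0.5171]
```

Strap unchanged (φ 83°, same as before) with the fingers 10 mm clear: latched. Retract.

Call:
arm_command(rows=[{"delta_rot": [0,0,0],"xyz": [0,0,-0.01],"gripper": 0.0},{"delta_rot": [0,0,0],"xyz": [0,0,-0.03],"gripper": 0.0},{"delta_rot": [0,0,0],"xyz": [0,0,-0.04],"gripper": 0.0},{"delta_rot": [0,0,0],"xyz": [0,0,-0.04],"gripper": 0.0},{"delta_rot": [0,0,0],"xyz": [0,0,-0.03],"gripper": 0.0},{"delta_rot": [0,0,0],"xyz": [0,0.03,-0.01],"gripper": 0.0},{"delta_rot": [0,0,0],"xyz": [0,0.03,-0.01],"gripper": 0.0},{"delta_rot": [0,0,0],"xyz": [0,0,0],"gripper": 0.0},{"delta_rot": [0,0,0],"xyz": [0,0,0],"gripper": 0.0},{"delta_rot": [0,0,0],"xyz": [0,0,0],"gripper": 0.0}])

```text
time: 22.8
tool_pos: [0.5358, -0.1871, 0.2672]
tcp_rot: [-3.027, -0.138, -0.746]
wrist_force: [-0.4, -0.1, 0.0]
width: -0.001
```

Run:
```python
from h import *
go(s2w([0,.014,.024]))
c=snap('side');save('s18',c['pixels'][130:220,220:310],6.5)
c=snap('top');save('t18',c['pixels'][150:220,300:380],7);strap('side');strap('top')
rattle('side');rattle('top')
for n in('side','top'):
    c=load(n);Q=(cloud(c)-SO)@RS;hsv=cv2.cvtColor(c['pixels'],cv2.COLOR_RGB2HSV)
    o=(hsv[...,1]>150)&(hsv[...,0]>=6)&(hsv[...,0]<20)&(np.linalg.norm(Q-[0,.05,.02],axis=-1)<.06)&(c['range_z']>0);q=Q[o]
    print(n,len(q),'catch y',np.percentile(q[:,1],[5,50,95]),'z',np.percentile(q[:,2],[5,95]))
```

```text
t 22.8 pos [ 0.5358 -0.1871  0.2672] saddle [-0.0011 -0.0455  0.206 ] q [-0.5517 -0.223   2.1075  0.3648  0.8925 -0.8207] w -0.0009170899852665381 F [-0.3766 -0.0886  0.0345]
shift in present axes [ 0.0005 -0.0598  0.1819]
side 137 blue x 0.0022070774653444158 phi deg 81.11059381679559 y [-0.045   0.0296] z [0.0274 0.0313]
top 248 blue x -0.0003771840101330164 phi deg 85.57269284864778 y [-0.0479  0.0361] z [0.0219 0.0289]
side handle y0,z0,dy/dx,dz/dx [-0.0025  0.002   0.0454 -0.0081] 71 rms 0.0016725911375814523 x ext -0.06271357132359533 0.0548338327787246 mid -0.0039398692724353646
top handle y0,z0,dy/dx,dz/dx [-0.0007 -0.0003  0.0176 -0.0212] 155 rms 0.0017175242880055276 x ext -0.06443226982309744 0.05472000519717087 mid -0.004856132312963283
side 166 catch y [0.0523 0.0552 0.0576] z [-0.017   0.0425]
top 101 catch y [0.0127 0.0514 0.0591] z [-0.0223  0.0411]
```

View pics/s18.png

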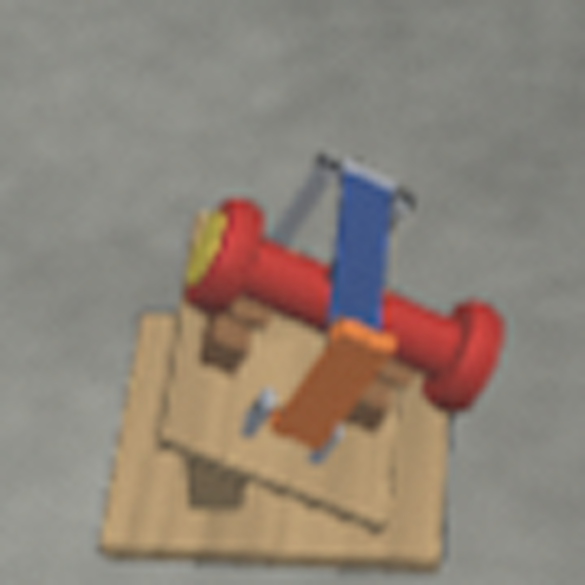

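View pics/t18.png

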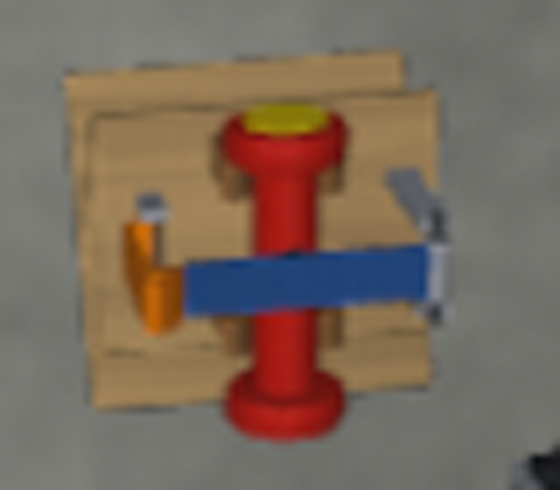

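Strap latched under the orange catch (side crop (360,330), top crop (165,295)), the rattle clamped, and the arm clear. Hand in.

Run:
```python
from h import *
print(bot.finish_job())
```

```text
the job is handed in; nothing more can be done
None
```

I took the large red rattle from the basket and laid it in both Vs. Still holding it, I slid it down the slope until it stopped moving against a 15 N push, then let go. With closed fingers I swung the strap over by its outer side and pressed it in (about 8 N, then 18 N at the end stop). I lifted slowly and the strap stayed down at zero wrist force.

**Last checks, about 23 s on the clock:**
- **Strap and catch:** the strap lies across the handle with its tongue under the orange catch. Both cameras put its top at about 26 to 29 mm in the saddle frame.
- **Rattle centring:** the handle measured -0.7 mm (top camera) and -2.5 mm (side camera) in y, and within about 2 mm in z.
- **Rattle angle:** the top camera gave about 1.6 degrees off the slope, the side camera about 2.6.
- **Arm and basket:** the arm is clear of everything. I did not look at the basket again after lifting the rattle out; the bowl, jar and rings were not approached.

**Disagreement:** the cameras put the middle of the rattle at x = -3.9 mm (side) and -4.9 mm (top), not the nominal -6 mm. The side reading is just outside the allowed -9 to -4 mm. I put this down to the 1 to 2 mm camera error, because the cap would not move further against the V when pushed.

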